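Reset the tripped lathe with the reset stylus

ROBOT

A 6-joint arm with a two-finger parallel gripper is mounted at the origin on the work surface. World frame = base frame: x ahead of the robot, y to its left, z up, the work surface at z = 0. Lengths are in mm, angles in rad, forces in N, time in s.
With the tool pointing down it reaches from about 300 to 750 mm from the base axis. Payload 8.5 kg.
Tool frame: the origin (TCP) lies on the centre line of the jaws, within the pads' length; the fingertips stand 17 mm ahead of it and the grasp point (between the pads) lies 2 mm behind it; z points along the fingers, y is the direction in which the jaws open and shut (so a half turn about z gives the same grasp; the last joint's range is limited). The gripper opens to 88 mm and grips with 3 to 60 N. Pads are 18 mm wide; open, the fingers measure 123 mm over their backs; the gripper's body (75 mm by 187 mm) begins 45 mm behind the grasp point.
Start: joints at [-1.438, 0.381, 1.297, -0, 1.464, -0.215], TCP at [187.45, -517.052, 228.748] pointing down, gripper open.
Joint ranges: [-3.11, 3.11], [-0.89, 2.33], [0.22, 2.48], [-1.42, 4.56], [0.17, 2.85], [-2.88, 2.88]. Speed limits (rad/s): [2.39, 2.39, 3.14, 3.14, 3.14, 3.14].

INTERFACE

Orientations are given as a unit quaternion [x, y, z, w].
In Python, from station import * gives the robot as it stands.
- The arm moves only by the shell command python3 -m inch 'ROWS' [FORCE]. ROWS is JSON, a list of rows, each a list of 7 numbers: the shift along the tool's x, y, z in m, then the turn, a rotation vector about the tool's x, y, z in rad, then the closure, from 0 (fully open) to 1 (shut). In form: [[x, y, z, rx, ry, rz, hand], ...]. A call has 1 to 10 rows; each row shifts and turns the pose as measured when the row begins, along the tool's axes as they then stand; what a row does not reach is not made up. A row lasts 1/12 s, in which the tool goes at most 41.7 mm and 7.16 degrees, less where a joint would pass 70% of its speed; a pose out of reach is approached as far as the arm can. A call with a gripper value outside its range is refused whole. The fingers move at their own pace and stop on an object; FORCE is the grip in N (left out, the last holds). Time passes only in rows, so rows that do not move let the fingers close. It gives the time, the measured TCP pose, the force and the opening at its end, in the units of the state.
- observe(): the state, without advancing time (a new reading comes with each control period).
- get_image(name): name is "side" or "top"; returns a dict with "image" (480x640x3 uint8, red, green, blue), "vfov" (degrees; the focal length in pixels is half the picture's height over the tangent of half this angle, whatever the lens; pixels are square), "cx", "cy" (the principal point, pixels), "rvec" (rotation vector, rad) and "tvec" (3), from world to camera coordinates, as OpenCV has them. Camera axes: x right, y down, z forward; pixel columns grow to the right and rows downward; lengths in mm; the calibration is good to about 2 mm. A picture is of the moment at which its call begins. There is no depth.
- close_job(): hands the job in, once; it reports no verdict.
The state is a dict: "t": time; "q": joint angles; "joint_vel": joint speeds; "effort": joint torques, N m; "tool_pos": TCP position; "tool_rot": TCP orientation; "wrist_force": force on the tool from outside, world axes, zero at the start; "wrist_torque": the same for the moment, N m; "width": finger opening in mm.
Only numpy, scipy, OpenCV 4.12 (cv2) and the standard library are available. Lean on these libraries where they do the work, as an engineer would, in place of code of your own. Each camera call takes 0.05 s, during which the arm holds its last target.

TASK

The wood lathe has tripped. The yellow-handled reset stylus is stowed handle-first in the wooden tool rack: draw it out by its steel shank, lay it down wholly on the black rubber mat and let go, then take it again by its yellow handle and push the small red button, sunk in the square hole of the grey control box, fully home with the stylus's red tip, holding it in for a second. Afterwards lay the stylus down wholly on the mat again and let go; never drop it, and leave all the other things where they are.

Things in the scene. Friction and masses are not known exactly. Their poses are not given: they have to be found in the camera images.
- stylus: yellow-handled stylus, 190 mm, about 100 g. Origin: centre of the handle's underside; +x to the tip, z up. Handle x -50 to +50 mm, 28 x 28 mm square; steel shank x +50 to +140 mm, 9 x 9 mm square, last 10 mm red; axis 14 mm above the underside. Starts level in one of the rack's pigeonholes, handle inside (its front within 12 mm of the mouth), shank sticking out. Laid down, it rests on its handle.
- stylus_tip (a point): centre of the stylus's red end face, axes as stylus (x = 140 mm, 14 mm above the underside)
- stylus_butt (a point): centre of the handle's rear end face, axes as stylus (x = -50 mm, 14 mm above the underside)
- rack: fixed wooden rack, 120 mm deep (x), 200 mm wide (y), 68 mm high; origin: centre of its underside. Three pigeonholes at y -60, 0, +60 mm open at its +x side (x = +60 mm), each 46 mm wide and 40 mm high, floor 16 mm above the table, roof 56 to 68 mm. Tools come straight out along +x.
- mat: fixed black rubber mat, 240 (x) x 210 (y) x 4 mm thick. Origin: centre of its underside, axes along its sides. The wax tin stands on its +x half; the mat is free on either side of the tin.
- box: fixed grey lathe control box, 120 mm deep (x), 160 mm wide (y), 150 mm high. Origin: centre of its underside; its panel is the upright face at x = -60 mm, looking to -x; +x points into the box.
- recess_mouth (a point): centre of the square hole in the panel, 75 mm above the table, ringed in yellow; axes as box (x points straight in). The hole is 22 x 22 mm; the red button's face lies 28 mm inside.
- button_face (a point): centre of the front face of the red button (19 mm across), axes as box; it moves with the button.
- reset_button (a joint): travel of the red button into the box: 0 out, 0.006 m fully home. Spring: 1.1 N to start, 3.2 N fully home; it springs back when let go.
- gouge: bystander in another pigeonhole of the rack: gouge with a dark wood handle as the stylus's and a round 12 mm shank 85 mm long; same frame as the stylus
- scraper: bystander in another pigeonhole of the rack: scraper with a brown wood handle as the stylus's and a flat blade 20 mm wide, 6 mm thick, 80 mm long; same frame as the stylus
- wax_tin: bystander standing on the mat: round tin, 60 mm across, 32 mm high; origin centre of its underside
- sanding_block: bystander lying on top of the control box: cork block 110 x 65 x 30 mm; origin centre of its underside
- mallet: bystander lying on the table: wooden mallet, head 70 mm across and 90 mm long, handle 26 mm thick sticking out 150 mm to its -x; origin under the head
- oil_bottle: bystander: brown bottle 64 mm across, 170 mm high; origin centre of its underside
- polish_jar: bystander: white jar 66 mm across, 80 mm high; origin centre of its underside
- turned_bowl: bystander: wooden bowl 120 mm across, 50 mm high; origin centre of its underside
There are look-alikes about, which are no part of the job. Several things look just like the box: the one meant starts farthest to the robot's right.

How it is judged:
By the outcome, as a careful person would: the job done as asked, in the order asked, and still so for the second after the job is handed in, with the robot touching nothing.
It also fails if it takes over 61 s, if anything falls off the work surface, if the arm or the gripper's body presses on something with over 40 N, if the wrist force passes 120 N, or if a joint passes its speed limit or range.

## Working session

There is one attempt and no reset: what is moved stays moved. The work goes in short steps, Python scripts to look and compute and a shell command to move; the robot and the scene stay as the last step left them, time stands still between calls to the robot, and variables do not carry over. Pictures are saved under pics/ and viewed, and the job is handed in when it is done.

```bash
ls; mkdir -p pics; python3 - <<'E'
from station import *
import cv2
for n in("side","top"):
    d=get_image(n); cv2.imwrite(f"pics/{n}0.png",d["image"][:,:,::-1]); print({k:v for k,v in d.items() if k!="image"})
s=observe(); print(s)
E
```

```text
pics
{'vfov': 56.76570284362422, 'cx': 315.36984325937897, 'cy': 237.98856249126285, 'rvec': array([ 0.58448611, -2.6546116 ,  1.14057242]), 'tvec': array([455.05918303, 291.06412935, 942.72566012])}
{'vfov': 54.77126082936945, 'cx': 319.13320582800424, 'cy': 235.26225742806176, 'rvec': array([ 2.21463019, -2.17587022,  0.04652444]), 'tvec': array([ -94.48696556,  529.60452707, 1432.87743283])}
{'t': 0.1, 'q': array([-1.43828598e+00,  3.81095102e-01,  1.29812792e+00, -3.91264412e-05,
        1.46357075e+00, -2.15291690e-01]), 'joint_vel': array([-0.00158707, -0.00124536, -0.00231377, -0.00017363, -0.00057852,
       -0.0012289 ]), 'effort': array([ 4.07814470e-03, -4.38653684e+01, -2.24912059e+01,  7.15203770e-02,
        3.42523924e-02, -6.77333901e-05]), 'tool_pos': array([ 187.41635658, -516.81775447,  228.23675519]), 'tool_rot': array([ 9.84916744e-01,  1.73027879e-01,  5.41750838e-06, -6.00849744e-04]), 'wrist_force': array([-0.93851295, -0.08174902, -0.4756597 ]), 'wrist_torque': array([-0.05708639, -0.01741072,  0.0327792 ]), 'width': 88.02669785086206}
```

View pics/side0.png

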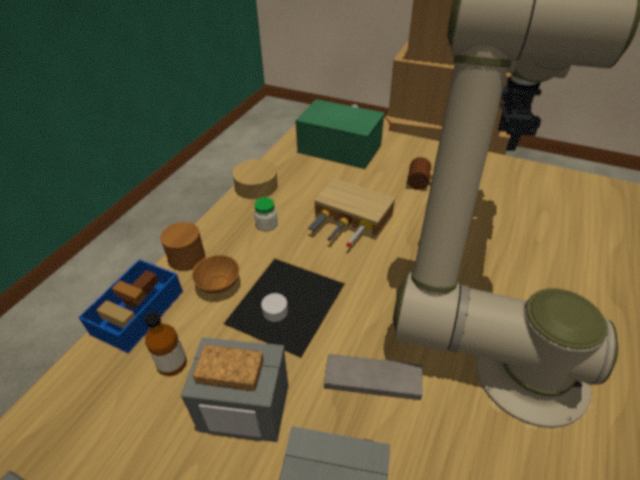

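View pics/top0.png

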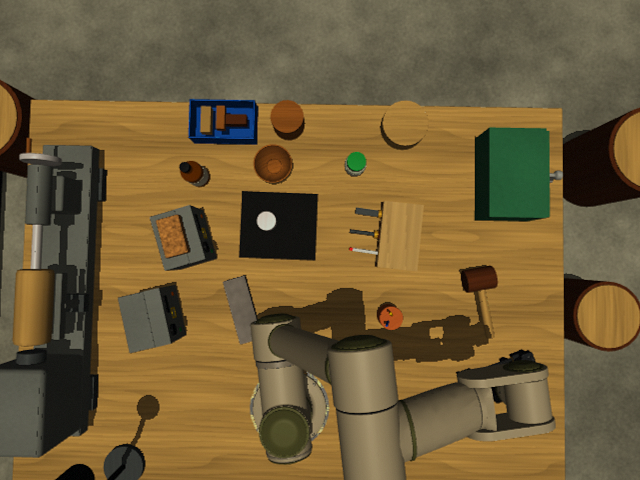

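```bash
cat > h.py <<'E'
from station import *
import numpy as np, cv2
from scipy.spatial.transform import Rotation as R
def cam(n):
    d=get_image(n); f=240/np.tan(np.radians(d["vfov"]/2))
    K=np.array([[f,0,d["cx"]],[0,f,d["cy"]],[0,0,1]]); Rm=cv2.Rodrigues(d["rvec"])[0]
    return dict(im=d["image"],K=K,R=Rm,t=np.array(d["tvec"]),n=n)
def ray(c,p):
    d=c["R"].T@np.linalg.solve(c["K"],[p[0],p[1],1]); return -c["R"].T@c["t"], d/np.linalg.norm(d)
def onz(c,p,z):
    o,d=ray(c,p); return o+d*(z-o[2])/d[2]
def proj(c,X):
    v=c["K"]@(c["R"]@np.array(X,float)+c["t"]); return v[:2]/v[2]
def tri(c1,p1,c2,p2):
    o1,d1=ray(c1,p1);o2,d2=ray(c2,p2)
    s=np.linalg.lstsq(np.c_[d1,-d2],o2-o1,rcond=None)[0]
    a=o1+d1*s[0];b=o2+d2*s[1]; return (a+b)/2,np.linalg.norm(a-b)
def crop(c,x0,y0,x1,y1,k,name):
    im=cv2.resize(c["im"][y0:y1,x0:x1,::-1],None,fx=k,fy=k,interpolation=cv2.INTER_CUBIC); cv2.imwrite("pics/"+name,im)
def st():
    s=observe(); Rm=R.from_quat(s["tool_rot"]).as_matrix()
    print("t",round(s["t"],2),"pos",s["tool_pos"].round(1),"x",Rm[:,0].round(3),"y",Rm[:,1].round(3),"z",Rm[:,2].round(3),"F",s["wrist_force"].round(1),"w",round(s["width"],1),"q",s["q"].round(3))
    return s,Rm
E
python3 - <<'E'
from h import *
a=cam("top");b=cam("side")
crop(a,140,180,440,280,2.6,"t1.png");crop(b,290,170,410,260,6,"s1.png");crop(b,170,250,350,450,3,"s2.png")
crop(a,140,190,230,280,6,"t2.png");crop(a,335,190,435,280,6,"t3.png")
np.savez("pics/imgs.npz",a=a["im"],b=b["im"])
m=(a["im"].max(2)<40).astype(np.uint8)
n,l,s,cc=cv2.connectedComponentsWithStats(m)
i=l[235,300]; cs=cv2.findContours((l==i).astype(np.uint8),0,2)[0]
r=cv2.minAreaRect(max(cs,key=cv2.contourArea)); P=[onz(a,p,4)[:2] for p in cv2.boxPoints(r)]; print(r,np.round(P,1)); print(np.mean(P,0))
# red small
for c in(a,b):
    im=c["im"].astype(int); m=((im[...,0]>140)&(im[...,1]<70)&(im[...,2]<70)).astype(np.uint8)
    n,l,s,cc=cv2.connectedComponentsWithStats(m); print(c["n"],[(s[k].tolist(),cc[k].round(1).tolist()) for k in range(1,n)])
    m=((im[...,0]>150)&(im[...,1]>120)&(im[...,2]<70)).astype(np.uint8)
    n,l,s,cc=cv2.connectedComponentsWithStats(m); print('Y',c["n"],[(s[k].tolist(),cc[k].round(1).tolist()) for k in range(1,n)])
E
```

```text
((277.9983825683594, 225.03994750976562), (75.45965576171875, 65.62752532958984), 2.2906100749969482) [[461.1 164.8]
 [667.8 161.9]
 [662.3 -76.1]
 [455.9 -71.6]]
[561.80089527  44.75576477]
top [([349, 248, 3, 3, 7], [350.3, 249.0]), ([394, 307, 1, 1, 1], [394.0, 307.0]), ([385, 308, 2, 4, 4], [385.8, 309.5]), ([396, 308, 1, 1, 1], [396.0, 308.0]), ([398, 309, 1, 1, 1], [398.0, 309.0]), ([382, 311, 1, 1, 1], [382.0, 311.0]), ([388, 312, 1, 2, 2], [388.0, 312.5]), ([391, 316, 2, 1, 2], [391.5, 316.0]), ([380, 320, 1, 1, 1], [380.0, 320.0]), ([383, 320, 2, 4, 4], [383.2, 321.5]), ([381, 323, 1, 1, 1], [381.0, 323.0]), ([388, 329, 1, 1, 1], [388.0, 329.0])]
Y top [([1, 87, 1, 1, 1], [1.0, 87.0]), ([0, 89, 9, 59, 203], [4.2, 123.0]), ([9, 96, 6, 19, 45], [11.3, 104.8]), ([31, 100, 158, 17, 1601], [109.5, 107.8]), ([109, 101, 1, 1, 1], [109.0, 101.0]), ([301, 101, 261, 34, 3414], [429.7, 114.8]), ([257, 104, 16, 14, 149], [264.2, 110.1]), ([9, 107, 1, 10, 10], [9.0, 111.5]), ([436, 107, 12, 1, 12], [441.5, 107.0]), ([3, 112, 1, 2, 2], [3.0, 112.5]), ([304, 115, 1, 1, 1], [304.0, 115.0]),
[... 28226 characters left out ...]
 1, 1], [326.0, 468.0]), ([341, 468, 1, 1, 1], [341.0, 468.0]), ([469, 470, 2, 2, 3], [469.3, 470.3]), ([472, 470, 5, 2, 8], [474.1, 470.5]), ([478, 471, 1, 1, 1], [478.0, 471.0]), ([480, 470, 11, 2, 12], [485.2, 470.9]), ([493, 471, 3, 1, 3], [494.0, 471.0])]
< truncated lines 8-9 >
..., 2], [488.5, 479.0]), ([530, 478, 3, 2, 4], [531.0, 478.5]), ([534, 478, 1, 1, 1], [534.0, 478.0]), ([538, 478, 2, 1, 2], [538.5, 478.0]), ([542, 479, 1, 1, 1], [542.0, 479.0]), ([560, 478, 1, 2, 2], [560.0, 478.5]), ([562, 479, 1, 1, 1], [562.0, 479.0]), ([565, 478, 3, 2, 3], [566.0, 478.7]), ([574, 479, 1, 1, 1], [574.0, 479.0]), ([578, 479, 1, 1, 1], [578.0, 479.0]), ([591, 478, 1, 1, 1], [591.0, 478.0])]
```

View pics/t3.png

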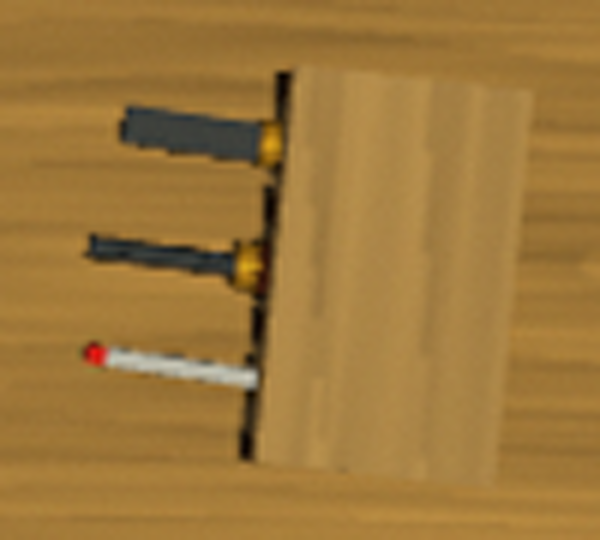

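View pics/t2.png

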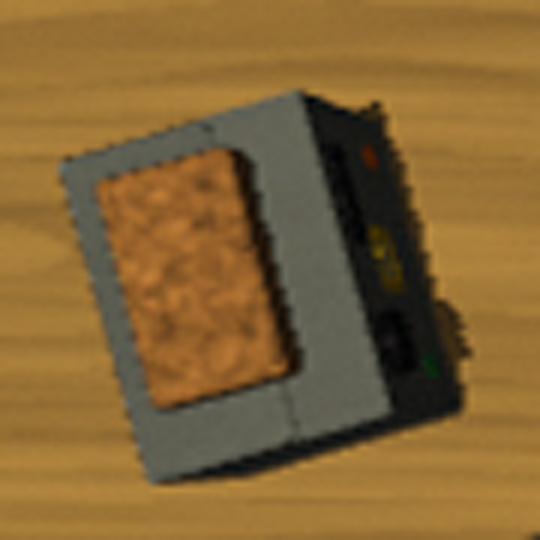

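View pics/s1.png

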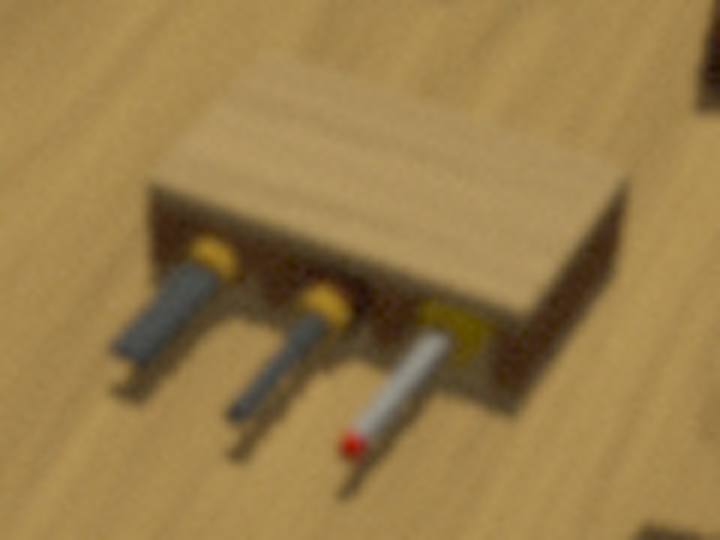

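View pics/s2.png

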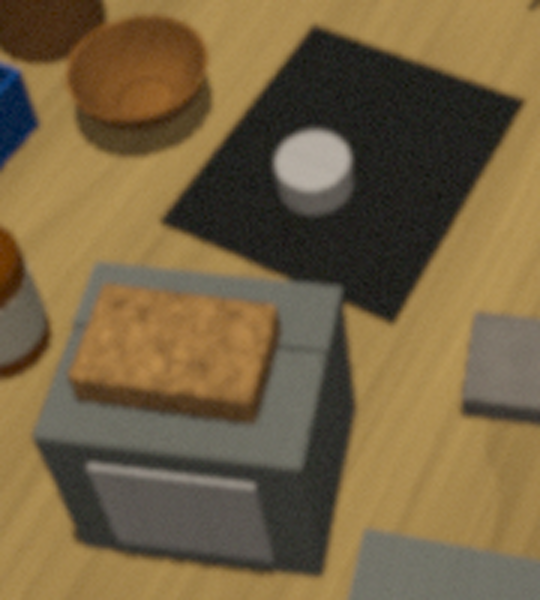

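```bash
python3 - <<'E'
from h import *
a=cam("top");b=cam("side")
T=lambda x,y,x0,y0,k:((x+.5)/k-.5+x0,(y+.5)/k-.5+y0)
t3=lambda x,y:T(x,y,335,190,6); t2=lambda x,y:T(x,y,140,190,6); s1=lambda x,y:T(x,y,290,170,6); s2=lambda x,y:T(x,y,170,250,3)
tip=onz(a,t3(84,354),32);ex=onz(a,t3(256,379),34);print("tip",tip,"ex",ex,"yaw",np.degrees(np.arctan2(*(tip-ex)[1::-1])))
print("tri tip(red ctr)",tri(a,t3(95,354),b,s1(352,446)))
rk=np.array([onz(a,t3(*p),68) for p in[(293,66),(262,462),(493,484),(532,92)]]);print("rack",rk.round(1).tolist(),rk.mean(0))
u=rk[0]-rk[1];print("front yaw normal",np.degrees(np.arctan2(u[1],u[0])),np.linalg.norm(u)); 
print("rackside",[onz(b,s1(*p),68).round(1).tolist() for p in[(150,187),(522,315),(627,180),(270,55)]])
bx=np.array([onz(a,t2(*p),150) for p in[(300,92),(392,412),(152,483),(62,162)]]);print("box",bx.round(1).tolist(),bx.mean(0))
for i in range(4):
    u=bx[(i+1)%4]-bx[i];print(np.degrees(np.arctan2(u[1],u[0])).round(2),np.linalg.norm(u))
print("boxside",[onz(b,s2(*p),150).round(1).tolist() for p in[(345,285),(303,469),(37,440),(97,263)]])
print("ring",onz(a,t2(384,257),75))
for X in rk: pass
# panel ring by colour in top crop
im=a["im"][190:280,140:230].astype(int); m=(im[...,0]-im[...,2]>45)
# tin
print("tin",tri(a,(266,221),b,T(313,160,170,250,3)))
st()
E
```

```text
tip [ 490.89304669 -176.39809813   32.        ] ex [ 479.63970174 -264.30286354   34.        ] yaw 82.70481933170078
tri tip(red ctr) (array([ 490.98317911, -181.94985799,   33.14866374]), np.float64(0.027762462174817766))
rack [[636.4, -276.9, 68.0], [438.0, -263.7, 68.0], [429.1, -378.7, 68.0], [625.3, -396.6, 68.0]] [ 532.20980967 -328.96036004   68.        ]
front yaw normal -3.8073222861070484 198.80409958491936
rackside [[634.8, -274.5, 68.0], [440.4, -258.7, 68.0], [427.7, -371.8, 68.0], [625.1, -396.6, 68.0]]
box [[604.3, 282.8, 150.0], [454.2, 234.8, 150.0], [418.9, 346.6, 150.0], [569.2, 394.2, 150.0]] [511.68725231 314.59966528 150.        ]
-162.3 157.58756903256747
107.52 117.1857403752494
17.57 157.64196568249398
-72.51 116.80691337869668
boxside [[453.7, 232.9, 150.0], [418.2, 348.8, 150.0], [565.7, 397.8, 150.0], [605.9, 284.4, 150.0]]
ring [530.68882391 259.898806    75.        ]
tin (array([572.21204531,  79.34551342,  36.89153452]), np.float64(2.6529950472404162))
t 0.3 pos [ 187.4 -517.   228.6] x [0.94  0.341 0.   ] y [ 0.341 -0.94  -0.   ] z [-0.  0. -1.] F [-0.9  0.2  0.7] w 88.0 q [-1.438  0.381  1.298 -0.     1.464 -0.215]
```

```bash
python3 - <<'E'
from h import *
a=cam("top")
c=a["im"][205:270,185:225]; cv2.imwrite("pics/ring.png",cv2.convertScaleAbs(cv2.resize(c[:,:,::-1],None,fx=9,fy=9,interpolation=cv2.INTER_NEAREST),alpha=3))
E
```

```text
(no output)
```

View pics/ring.png

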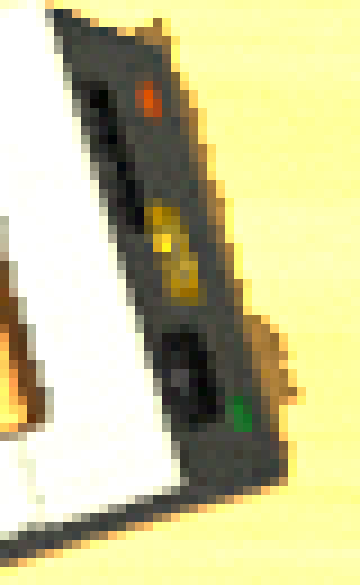

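```bash
cat >> h.py <<'E'
def plan(target,yaw,n=None,step=36,ang=6.5,hand=0.55):
    s,Rm=st(); p=s["tool_pos"]; psi=np.degrees(np.arctan2(Rm[1,0],Rm[0,0]))
    D=np.array(target)-p; dy=(yaw-psi+180)%360-180
    n=n or int(max(np.ceil(np.linalg.norm(D)/step),np.ceil(abs(dy)/ang),1)); rows=[]
    for i in range(n):
        a=np.radians(psi+dy*i/n); M=np.array([[np.cos(a),np.sin(a),0],[np.sin(a),-np.cos(a),0],[0,0,-1]])
        rows.append([*(M.T@(D/n)/1000).round(4).tolist(),0,0,round(-np.radians(dy/n),3),hand])
    tilt=np.degrees(np.arccos(-Rm[2,2])); print("D",D.round(1),"dyaw",round(dy,2),"tilt",tilt.round(2),"n",n)
    for r in rows: print(r)
E
python3 -c "
from h import *
plan([485,-228,120],84.5)"
```

```text
t 0.35 pos [ 187.4 -517.   228.6] x [0.94  0.341 0.   ] y [ 0.341 -0.94  -0.   ] z [-0.  0. -1.] F [-0.1 -0.3 -0.1] w 88.1 q [-1.438  0.381  1.298  0.     1.464 -0.215]
D [ 297.6  289.  -108.6] dyaw 64.57 tilt 0.02 n 12
[0.0315, -0.0142, 0.0091, 0, 0, np.float64(-0.094), 0.55]
[0.0327, -0.0112, 0.0091, 0, 0, np.float64(-0.094), 0.55]
[0.0336, -0.0081, 0.0091, 0, 0, np.float64(-0.094), 0.55]
[0.0342, -0.0049, 0.0091, 0, 0, np.float64(-0.094), 0.55]
[0.0345, -0.0016, 0.0091, 0, 0, np.float64(-0.094), 0.55]
[0.0345, 0.0016, 0.0091, 0, 0, np.float64(-0.094), 0.55]
[0.0342, 0.0048, 0.0091, 0, 0, np.float64(-0.094), 0.55]
[0.0336, 0.008, 0.0091, 0, 0, np.float64(-0.094), 0.55]
[0.0327, 0.0111, 0.0091, 0, 0, np.float64(-0.094), 0.55]
[0.0315, 0.0142, 0.0091, 0, 0, np.float64(-0.094), 0.55]
[0.0301, 0.0171, 0.0091, 0, 0, np.float64(-0.094), 0.55]
[0.0283, 0.0198, 0.0091, 0, 0, np.float64(-0.094), 0.55]
```

```bash
python3 -m inch '[[0.0315,-0.0142,0.004,0,0,-0.094,0.55],[0.0327,-0.0112,0.004,0,0,-0.094,0.55],[0.0336,-0.0081,0.004,0,0,-0.094,0.55],[0.0342,-0.0049,0.004,0,0,-0.094,0.55],[0.0345,-0.0016,0.009,0,0,-0.094,0.55],[0.0345,0.0016,0.009,0,0,-0.094,0.55],[0.0342,0.0048,0.009,0,0,-0.094,0.55],[0.0336,0.008,0.009,0,0,-0.094,0.55],[0.0327,0.0111,0.009,0,0,-0.094,0.55],[0.0315,0.0142,0.009,0,0,-0.094,0.55]]' 40; python3 -c "
from h import *
plan([485,-228,100],84.5)"
```

```text
t: 1.18
tool_pos: [437.8, -267.9, 156.4]
tool_rot: [0.79, 0.613, -0.001, 0.003]
wrist_force: [-0.5, -1.4, 0.3]
width: 39.4
t 1.18 pos [ 437.8 -267.9  156.4] x [ 0.249  0.968 -0.005] y [ 0.968 -0.249  0.003] z [ 0.002 -0.006 -1.   ] F [-0.5 -1.4  0.3] w 39.4 q [-0.779  0.382  1.521 -0.003  1.233 -0.526]
D [ 47.2  39.9 -56.4] dyaw 8.94 tilt 0.36 n 3
[0.0168, 0.0119, 0.0188, 0, 0, np.float64(-0.052), 0.55]
[0.0162, 0.0128, 0.0188, 0, 0, np.float64(-0.052), 0.55]
[0.0155, 0.0136, 0.0188, 0, 0, np.float64(-0.052), 0.55]
```

```bash
python3 -m inch '[[0.0168,0.012,0.019,0,0,-0.052,0.55],[0.0162,0.0128,0.019,0,0,-0.052,0.55],[0.0155,0.0136,0.019,0,0,-0.052,0.55],[0,0,0,0,0,0,0.55]]'; python3 -c "
from h import *
plan([485,-228,36],84.5)
a=cam('top');crop(a,320,180,440,280,6,'t4.png')"
```

```text
t: 1.52
tool_pos: [490.3, -220.5, 96.2]
tool_rot: [0.733, 0.68, -0.001, 0.003]
wrist_force: [-0.4, 0.5, -0.5]
width: 39.4
t 1.52 pos [ 490.3 -220.5   96.2] x [ 0.076  0.997 -0.005] y [ 0.997 -0.076  0.003] z [ 0.003 -0.006 -1.   ] F [-0.4  0.5 -0.5] w 39.4 q [-0.642  0.492  1.535 -0.003  1.109 -0.564]
D [ -5.3  -7.5 -60.2] dyaw -1.15 tilt 0.36 n 2
[-0.0039, -0.0023, 0.0301, 0, 0, np.float64(0.01), 0.55]
[-0.004, -0.0023, 0.0301, 0, 0, np.float64(0.01), 0.55]
```

View pics/t4.png

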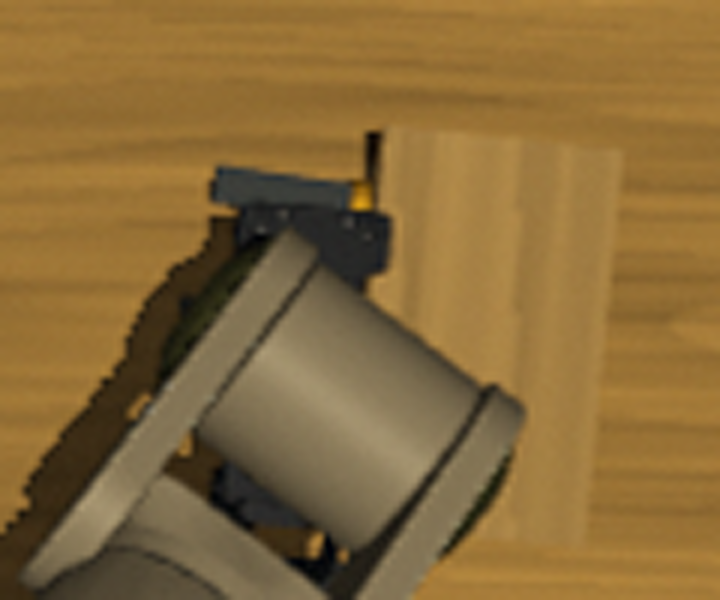

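```bash
python3 -m inch '[[-0.004,-0.0023,0.02,0,0,0.01,0.55],[-0.004,-0.0023,0.02,0,0,0.01,0.55],[0,0,0.01,0,0,0,0.55],[0,0,0,0,0,0,0.55]]'; python3 -c "
from h import *
plan([485,-228,36],84.5)
a=cam('side');crop(a,290,170,410,260,6,'s4.png')"
```

```text
t: 1.9
tool_pos: [484.9, -233.6, 50.2]
tool_rot: [0.743, 0.669, -0.001, 0.007]
wrist_force: [-0.3, 1.0, 1.4]
width: 39.8
t 1.9 pos [ 484.9 -233.6   50.2] x [ 0.104  0.994 -0.011] y [ 0.995 -0.104  0.01 ] z [ 0.009 -0.012 -1.   ] F [-0.3  1.   1.4] w 39.8 q [-0.667  0.554  1.589 -0.005  0.984 -0.56 ]
D [  0.1   5.6 -14.2] dyaw 0.49 tilt 0.86 n 1
[0.0055, -0.0005, 0.0142, 0, 0, np.float64(-0.009), 0.55]
```

View pics/s4.png

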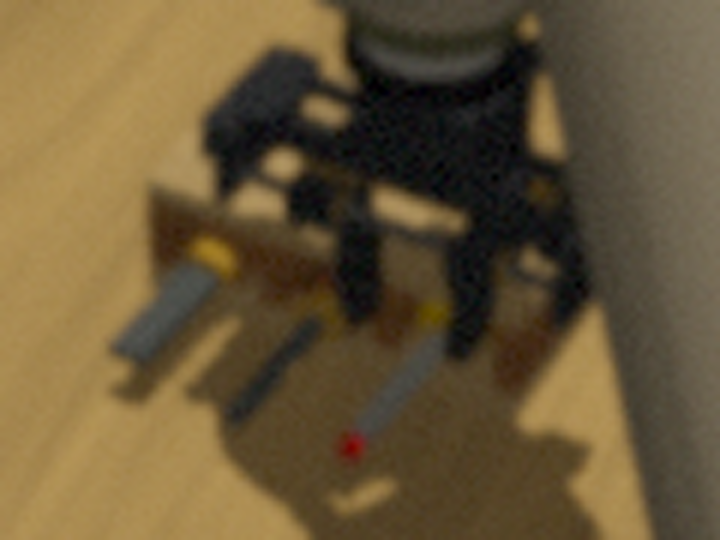

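```bash
cat >> h.py <<'E'
def fix(yaw):
    s=observe(); a=np.radians(yaw); M=np.array([[np.cos(a),np.sin(a),0],[np.sin(a),-np.cos(a),0],[0,0,-1]])
    print("rotvec",(R.from_quat(s["tool_rot"]).inv()*R.from_matrix(M)).as_rotvec().round(4))
E
python3 -c "
from h import *
fix(84.5)"
python3 -m inch '[[0.0055,0,0.007,-0.009,-0.01,-0.009,0.55],[0,0,0.007,0,0,0,0.55],[0,0,0,0,0,0,0.55]]'; python3 -c "
from h import *
plan([485,-228,36],84.5);fix(84.5)"
```

```text
rotvec [ 0.0112  0.0119 -0.0085]
t: 2.2
tool_pos: [486.6, -231.5, 40.4]
tool_rot: [0.741, 0.671, -0.001, 0.018]
wrist_force: [-0.4, 0.3, 0.4]
width: 39.7
t 2.2 pos [ 486.6 -231.5   40.4] x [ 0.099  0.995 -0.026] y [ 0.995 -0.099  0.025] z [ 0.023 -0.028 -0.999] F [-0.4  0.3  0.4] w 39.7 q [-0.66   0.563  1.611 -0.01   0.932 -0.555]
D [-1.6  3.5 -4.4] dyaw 0.2 tilt 2.07 n 1
[0.0034, -0.0019, 0.0044, 0, 0, np.float64(-0.004), 0.55]
rotvec [ 0.0252  0.0258 -0.0032]
```

```bash
python3 -m inch '[[0.0034,-0.0019,0.0044,0.025,0.026,-0.003,0.55],[0,0,0,0,0,0,0.55]]'; python3 -c "
from h import *
plan([485,-228,36],84.5);fix(84.5)"
```

```text
t: 2.37
tool_pos: [485.4, -229.1, 37.6]
tool_rot: [0.741, 0.672, 0.0, 0.001]
wrist_force: [-0.4, 0.2, 0.7]
width: 39.9
t 2.37 pos [ 485.4 -229.1   37.6] x [ 0.097  0.995 -0.   ] y [ 0.995 -0.097  0.001] z [ 0.001 -0.    -1.   ] F [-0.4  0.2  0.7] w 39.9 q [-6.620e-01  5.750e-01  1.596e+00  1.000e-03  9.690e-01 -5.650e-01]
D [-0.4  1.1 -1.6] dyaw 0.08 tilt 0.08 n 1
[0.0011, -0.0005, 0.0016, 0, 0, np.float64(-0.001), 0.55]
rotvec [ 0.0013  0.0001 -0.0015]
```

```bash
python3 -m inch '[[0.001,-0.0005,0.0015,0,0,0,0.55],[0,0,0,0,0,0,1],[0,0,0,0,0,0,1],[0,0,0,0,0,0,1],[0,0,0,0,0,0,1],[0,0,0,0,0,0,1]]' 40; python3 -c "
from h import *
plan([485,-228,36],84.5);fix(84.5)
a=cam('side');crop(a,290,170,410,260,6,'s5.png')"
```

```text
t: 2.87
tool_pos: [485.8, -229.6, 38.6]
tool_rot: [0.741, 0.671, 0.001, 0.004]
wrist_force: [-0.9, -0.1, -0.1]
width: 8.5
t 2.87 pos [ 485.8 -229.6   38.6] x [ 0.099  0.995 -0.004] y [ 0.995 -0.099  0.006] z [ 0.006 -0.005 -1.   ] F [-0.9 -0.1 -0.1] w 8.5 q [-0.662  0.572  1.598 -0.     0.964 -0.563]
D [-0.8  1.6 -2.6] dyaw 0.17 tilt 0.43 n 1
[0.0015, -0.0009, 0.0026, 0, 0, np.float64(-0.003), 0.55]
rotvec [ 0.0062  0.0041 -0.0029]
```

View pics/s5.png

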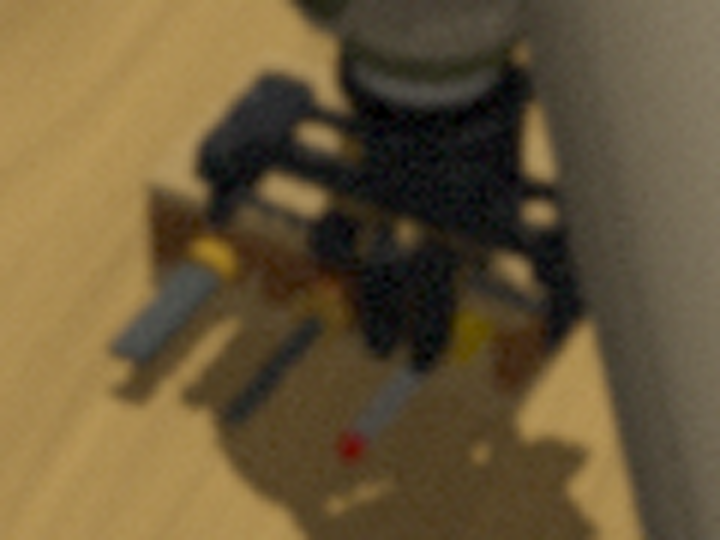

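```bash
python3 -m inch '[[0,0,-0.005,0.006,0.004,0,1],[0.01,0,0,0,0,0,1],[0.015,0,0,0,0,0,1]]' 50; python3 -c "
from h import *
plan([496,-110,44],85);fix(85)"
```

```text
t: 3.17
tool_pos: [488.4, -205.6, 44.1]
tool_rot: [0.742, 0.67, -0.0, 0.0]
wrist_force: [0.2, 0.8, -0.7]
width: 0.4
t 3.17 pos [ 488.4 -205.6   44.1] x [ 0.102  0.995 -0.   ] y [ 0.995 -0.102  0.   ] z [ 0. -0. -1.] F [ 0.2  0.8 -0.7] w 0.4 q [-0.622  0.557  1.609 -0.     0.975 -0.52 ]
D [ 7.6 95.6 -0.1] dyaw 0.83 tilt 0.03 n 3
[0.032, -0.0007, 0.0, 0, 0, np.float64(-0.005), 0.55]
[0.032, -0.0005, 0.0, 0, 0, np.float64(-0.005), 0.55]
[0.032, -0.0004, 0.0, 0, 0, np.float64(-0.005), 0.55]
rotvec [ 0.0004  0.0004 -0.0145]
```

```bash
python3 -c "
from h import *
a=cam('side');crop(a,290,170,410,260,6,'s6.png')"
```

```text
(no output)
```

View pics/s6.png

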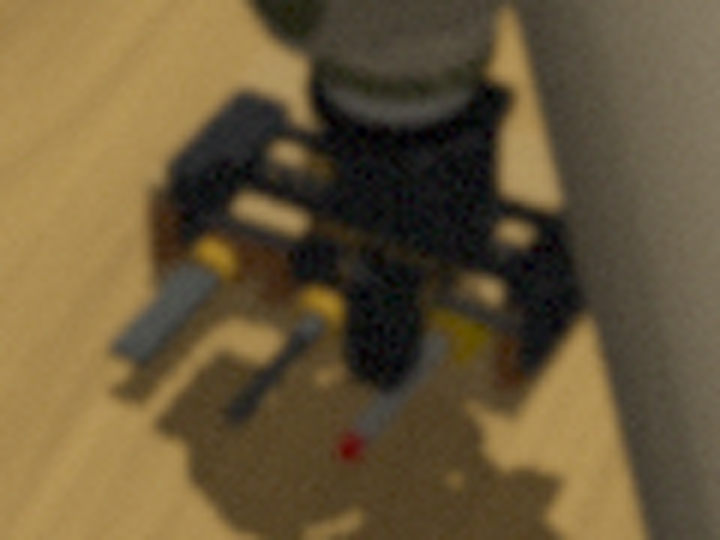

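```bash
python3 -c "
from h import *
b=cam('side')
c=lambda X:((proj(b,X)-[290,170]+.5)*6-.5).round(0)
print(c([484.9,-233.6,33]),c([465,-233,33]),c([505,-233,33]))
print('tip',c([490.9,-176.4,30]),c([483.6,-233.6,30]),c([480,-264,30]),c([488.4,-205.6,27]),c([488.4,-205.6,44]))
"
```

```text
[407. 379.] [447. 392.] [366. 368.]
tip [347. 459.] [409. 385.] [440. 347.] [377. 424.] [378. 397.]
```

```bash
python3 -c "
from h import *
b=cam('side')
im=b['im'][190:270,310:410,::-1]
im=cv2.resize(im,None,fx=8,fy=7.5,interpolation=cv2.INTER_CUBIC)
im=(255*(im/255.)**0.5).astype(np.uint8);cv2.imwrite('pics/s7.png',im)"
```

```text
(no output)
```

View pics/s7.png

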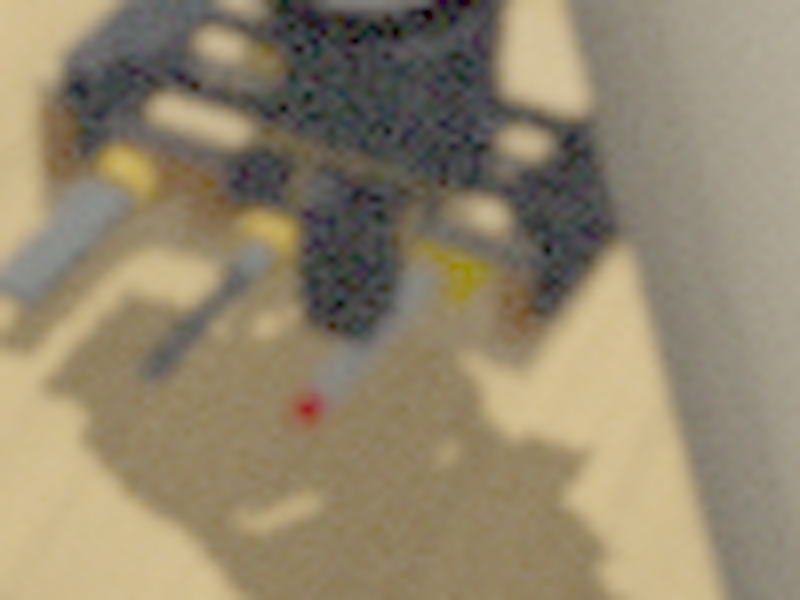

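```bash
python3 -c "
from h import *
b=cam('side')
o,d=ray(b,(353.7,234.7)); print('cam',o)
for z in(20,27,35,45,55,65): print(z,(o+d*(z-o[2])/d[2]).round(1))
o,d=ray(b,(347.5,243.8)); print('red',[ (o+d*(z-o[2])/d[2]).round(1).tolist() for z in (26,30,34)])
st()
"
```

```text
cam [185.58072437 627.66104813 867.25443851]
20 [ 496.  -235.3   20. ]
27 [ 493.4 -228.2   27. ]
35 [ 490.5 -220.    35. ]
45 [ 486.8 -209.9   45. ]
55 [ 483.2 -199.7   55. ]
65 [ 479.5 -189.5   65. ]
red [[495.6, -188.5, 26.0], [494.2, -184.6, 30.0], [492.7, -180.7, 34.0]]
t 3.37 pos [ 488.4 -205.3   44.1] x [ 0.099  0.995 -0.   ] y [ 0.995 -0.099  0.   ] z [ 0. -0. -1.] F [ 0.6 -0.4  0.1] w 0.3 q [-0.621  0.557  1.609 -0.     0.975 -0.522]
```

```bash
python3 -c "
from h import *
b=cam('side')
for p in((350,223.3),(367,229.7)):
  o,d=ray(b,p)
  for z in (30,40,50,60,70): print(z,(o+d*(z-o[2])/d[2]).round(1))
"
python3 -m inch '[[0,0,0,0,0,0,0.75],[0,0,0,0,0,0,0.75],[0,0,0,0,0,0,0.75],[0,0,0,0,0,0,0.75],[0,0,0,0,0,0,0.75]]' 40;python3 -c "
from h import *
a=cam('top'); crop(a,320,180,440,280,6,'t8.png')
b=cam('side')
im=b['im'][190:270,310:410,::-1]
im=cv2.resize(im,None,fx=8,fy=7.5,interpolation=cv2.INTER_CUBIC)
im=(255*(im/255.)**0.5).astype(np.uint8);cv2.imwrite('pics/s8.png',im)
plan([482,-234,36],84.5)"
```

```text
30 [ 519.7 -265.2   30. ]
40 [ 515.7 -254.6   40. ]
50 [ 511.7 -243.9   50. ]
60 [ 507.7 -233.2   60. ]
70 [ 503.7 -222.6   70. ]
30 [ 466.1 -259.4   30. ]
40 [ 462.7 -248.8   40. ]
50 [ 459.4 -238.2   50. ]
60 [ 456.  -227.6   60. ]
70 [ 452.7 -217.    70. ]
t: 3.83
tool_pos: [488.3, -207.3, 43.9]
tool_rot: [0.742, 0.67, -0.0, 0.0]
wrist_force: [-0.4, 0.8, 0.6]
width: 21.7
t 3.93 pos [ 488.3 -207.3   43.9] x [ 0.101  0.995 -0.001] y [ 0.995 -0.101  0.   ] z [ 0.    -0.001 -1.   ] F [ 0.4 -0.4  0.1] w 22.1 q [-6.250e-01  5.580e-01  1.608e+00 -1.000e-03  9.760e-01 -5.230e-01]
D [ -6.3 -26.7  -7.9] dyaw 0.31 tilt 0.05 n 1
[-0.0272, -0.0036, 0.0079, 0, 0, np.float64(-0.005), 0.55]
```

View pics/s8.png

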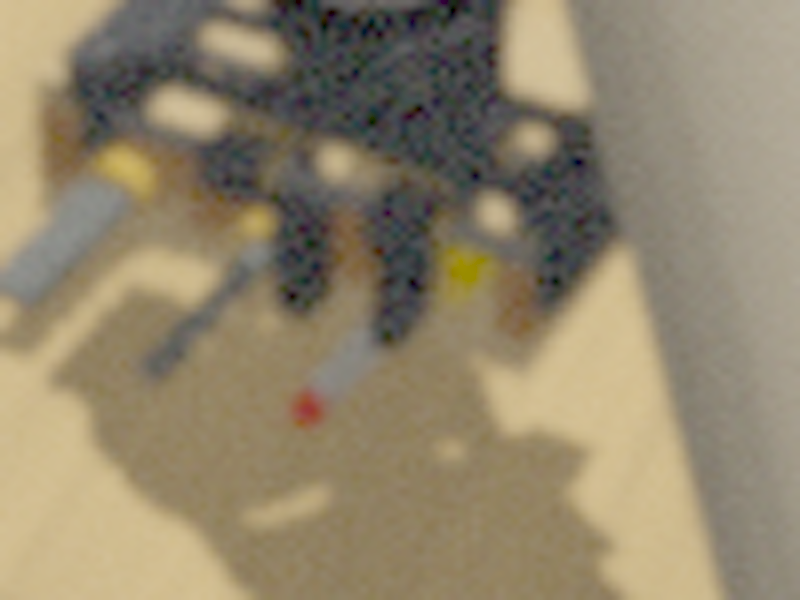

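View pics/t8.png

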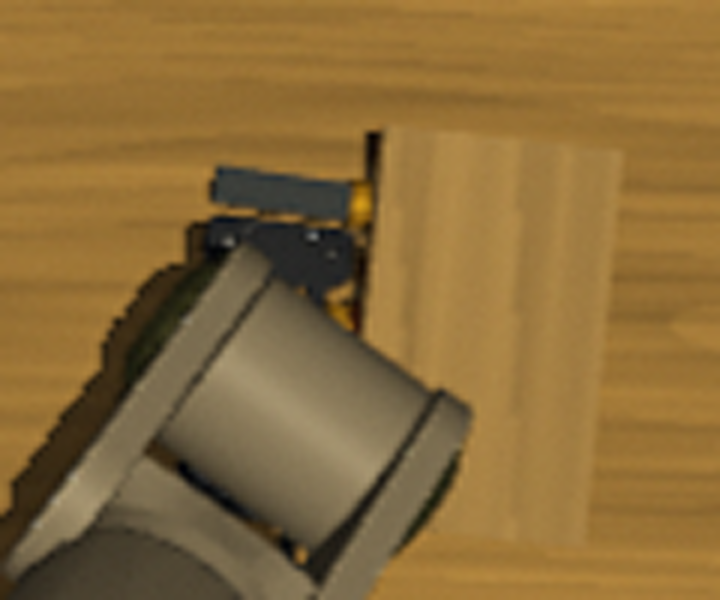

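```bash
python3 -m inch '[[-0.004,-0.001,0.005,0,0,0,0.66],[0,0,0.005,0,0,0,0.66],[0,0,0.004,0,0,0,0.66],[0,0,0,0,0,0,0.66]]' 40;python3 -c "
from h import *
b=cam('side')
im=b['im'][190:270,310:410,::-1]
im=cv2.resize(im,None,fx=8,fy=7.5,interpolation=cv2.INTER_CUBIC)
im=(255*(im/255.)**0.5).astype(np.uint8);cv2.imwrite('pics/s9.png',im)
plan([486,-215,20],84.5);fix(84.5)"
```

```text
t: 4.27
tool_pos: [486.7, -211.7, 28.4]
tool_rot: [0.742, 0.67, -0.0, 0.0]
wrist_force: [0.1, 0.2, 0.7]
width: 29.8
t 4.32 pos [ 486.8 -211.7   28.7] x [ 0.101  0.995 -0.001] y [ 0.995 -0.101  0.001] z [ 0.    -0.001 -1.   ] F [ 0.5 -0.5 -0.4] w 30.2 q [-6.330e-01  5.810e-01  1.621e+00 -1.000e-03  9.390e-01 -5.310e-01]
D [-0.8 -3.3 -8.7] dyaw 0.32 tilt 0.06 n 1
[-0.0034, -0.0004, 0.0087, 0, 0, np.float64(-0.006), 0.55]
rotvec [ 0.0006  0.0008 -0.0055]
```

View pics/s9.png

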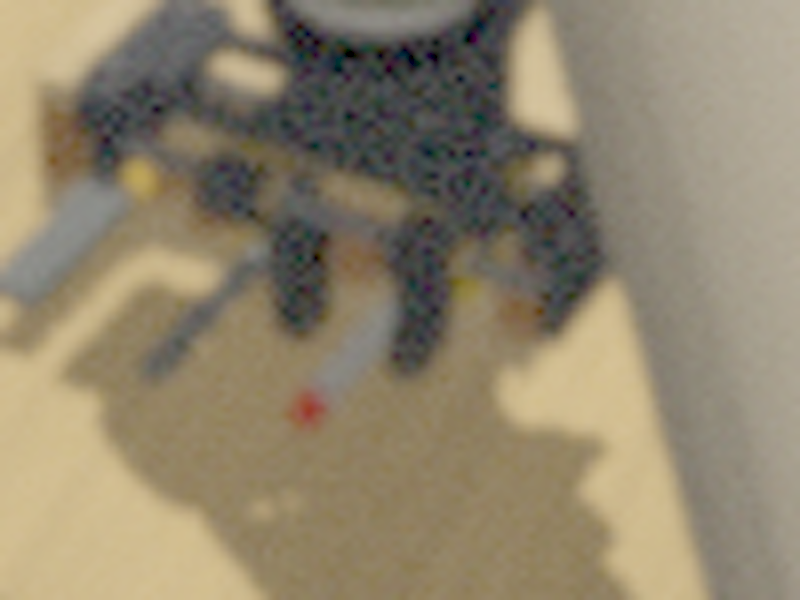

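```bash
python3 -m inch '[[0,0,0,0,0,0,1],[0,0,0,0,0,0,1],[0,0,0,0,0,0,1],[0,0,0,0,0,0,1],[0,0,0,0,0,0,1],[0,0,0,0,0,0,1],[0,0,0,0,0,0,1],[0,0,0,0,0,0,1]]' 30;python3 -c "
from h import *
b=cam('side')
im=b['im'][190:270,310:410,::-1]
im=cv2.resize(im,None,fx=8,fy=7.5,interpolation=cv2.INTER_CUBIC)
im=(255*(im/255.)**0.5).astype(np.uint8);cv2.imwrite('pics/s10.png',im)
st()"
```

```text
t: 4.98
tool_pos: [487.1, -211.6, 29.1]
tool_rot: [0.742, 0.67, -0.0, 0.001]
wrist_force: [-0.3, 0.4, -0.9]
width: 0.6
t 5.03 pos [ 487.1 -211.7   29.1] x [ 0.101  0.995 -0.001] y [ 0.995 -0.101  0.001] z [ 0.001 -0.001 -1.   ] F [0.6 0.4 0.1] w 0.3 q [-0.633  0.581  1.62  -0.     0.939 -0.531]
```

View pics/s10.png

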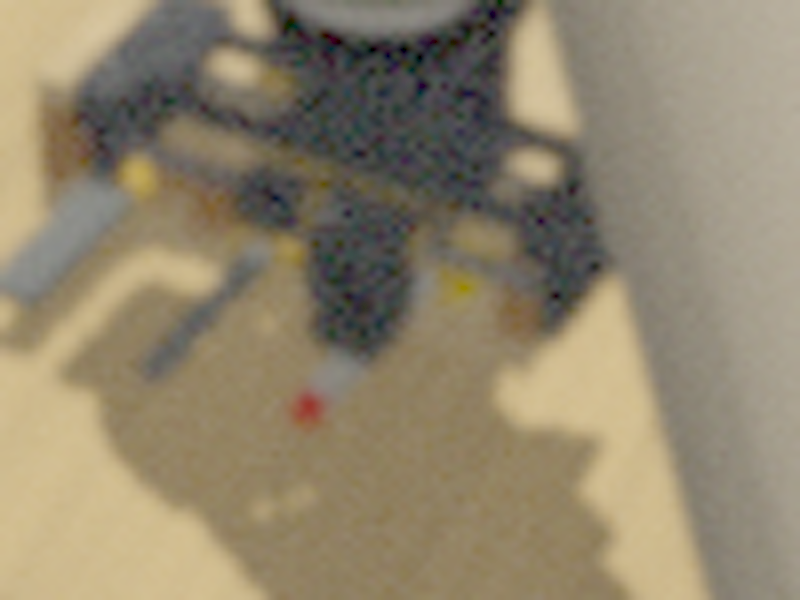

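```bash
python3 -m inch '[[0,0,0,0,0,0,0.66],[0,0,0,0,0,0,0.66],[0,0,0,0,0,0,0.66],[0,0,0,0,0,0,0.66],[0,0,0,0,0,0,0.66]]' 30;python3 -m inch '[[0,0,0.006,0,0,0,0.66],[0,0,0.005,0,0,0,0.66],[0,0,0,0,0,0,0.66]]' 30;python3 -c "
from h import *
b=cam('side')
im=b['im'][190:270,310:410,::-1]
im=cv2.resize(im,None,fx=8,fy=7.5,interpolation=cv2.INTER_CUBIC)
im=(255*(im/255.)**0.5).astype(np.uint8);cv2.imwrite('pics/s11.png',im)
st();fix(84.5)"
```

```text
t: 5.45
tool_pos: [487.1, -211.7, 29.1]
tool_rot: [0.742, 0.67, -0.0, 0.001]
wrist_force: [0.2, -0.4, -0.1]
width: 29.8
t: 5.7
tool_pos: [487.1, -211.7, 17.1]
tool_rot: [0.742, 0.67, 0.0, 0.001]
wrist_force: [0.3, 0.1, 0.8]
width: 30.0
t 5.75 pos [ 487.2 -211.8   17.4] x [ 0.101  0.995 -0.002] y [ 0.995 -0.101  0.002] z [ 0.002 -0.002 -1.   ] F [-0.  -0.7  0.5] w 29.7 q [-6.33e-01  5.99e-01  1.63e+00 -1.00e-03  9.10e-01 -5.31e-01]
rotvec [ 0.0018  0.0016 -0.0052]
```

View pics/s11.png

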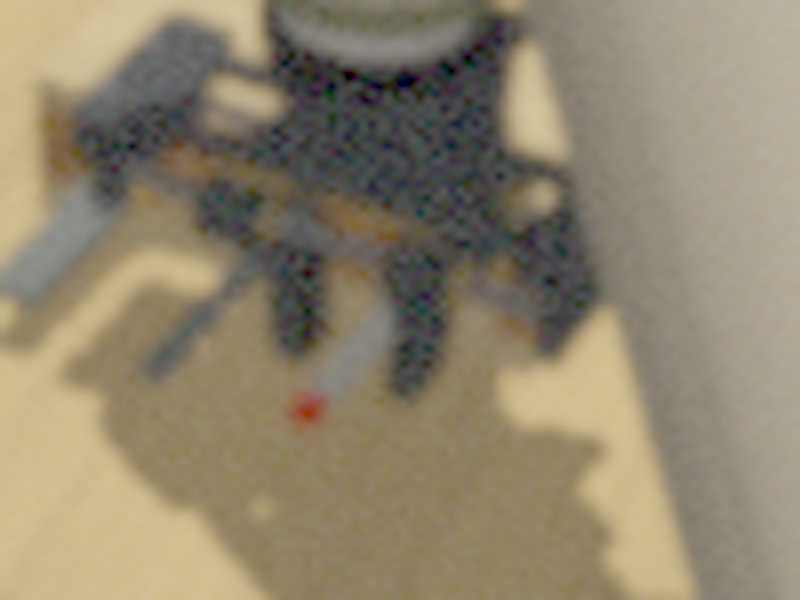

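```bash
python3 -m inch '[[0,0,0.004,0,0,0,0.66],[0,0,0.004,0,0,0,0.66],[0,0,0,0,0,0,0.66]]' 30;python3 -c "
from h import *
b=cam('side')
im=b['im'][190:270,310:410,::-1]
im=cv2.resize(im,None,fx=8,fy=7.5,interpolation=cv2.INTER_CUBIC)
im=(255*(im/255.)**0.5).astype(np.uint8);cv2.imwrite('pics/s12.png',im)
st();fix(84.5)"
```

```text
t: 6.0
tool_pos: [487.2, -211.8, 8.5]
tool_rot: [0.742, 0.67, 0.0, 0.001]
wrist_force: [-0.1, -0.6, 0.1]
width: 29.9
t 6.05 pos [ 487.3 -211.8    8.8] x [ 0.101  0.995 -0.002] y [ 0.995 -0.101  0.002] z [ 0.002 -0.002 -1.   ] F [ 0.5 -0.5 -0. ] w 30.4 q [-6.330e-01  6.130e-01  1.636e+00 -1.000e-03  8.900e-01 -5.310e-01]
rotvec [ 0.0018  0.0015 -0.0052]
```

View pics/s12.png

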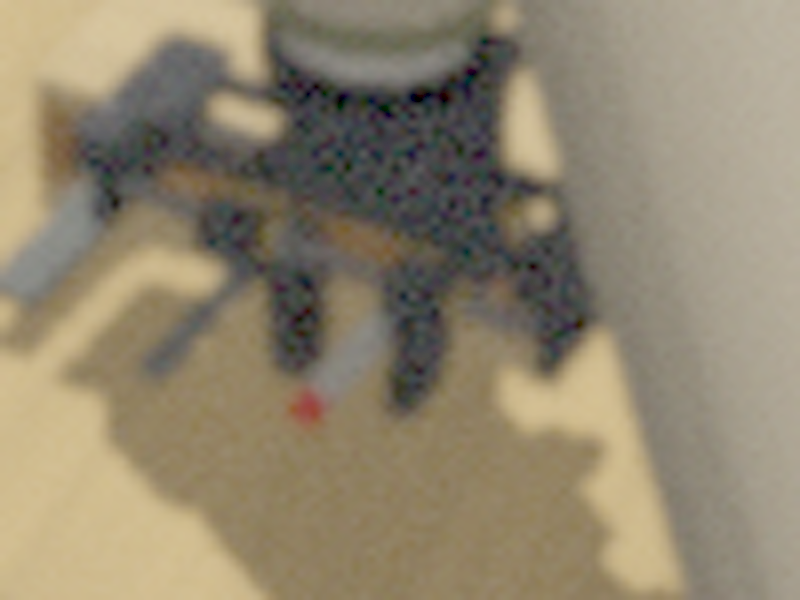

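```bash
python3 -m inch '[[0,0,0.002,0,0,0,0.66],[0,0,0,0,0,0,1],[0,0,0,0,0,0,1],[0,0,0,0,0,0,1],[0,0,0,0,0,0,1],[0,0,0,0,0,0,1],[0,0,0,0,0,0,1],[0,0,0,0,0,0,1]]' 45;python3 -c "
from h import *
b=cam('side')
im=b['im'][190:270,310:410,::-1]
im=cv2.resize(im,None,fx=8,fy=7.5,interpolation=cv2.INTER_CUBIC)
im=(255*(im/255.)**0.5).astype(np.uint8);cv2.imwrite('pics/s13.png',im)
st();fix(84.5)"
```

```text
t: 6.72
tool_pos: [487.4, -211.9, 6.8]
tool_rot: [0.742, 0.67, 0.0, 0.001]
wrist_force: [0.4, -0.0, -0.2]
width: 8.3
t 6.77 pos [ 487.4 -211.9    6.8] x [ 0.101  0.995 -0.002] y [ 0.995 -0.101  0.002] z [ 0.002 -0.002 -1.   ] F [-0.2  0.9 -1.2] w 8.9 q [-6.330e-01  6.170e-01  1.637e+00 -1.000e-03  8.840e-01 -5.310e-01]
rotvec [ 0.0023  0.0019 -0.0051]
```

View pics/s13.png

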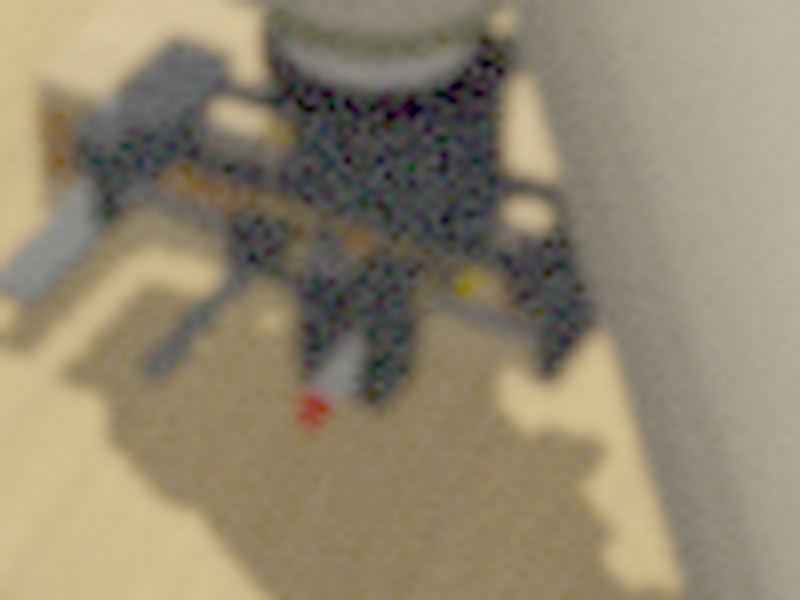

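```bash
python3 -m inch '[[0,0,-0.004,0.002,0.002,0,1],[0.02,0,0,0,0,0,1],[0,0,0,0,0,0,1]]' 50;python3 -c "
from h import *
b=cam('side')
im=b['im'][190:270,310:410,::-1]
im=cv2.resize(im,None,fx=8,fy=7.5,interpolation=cv2.INTER_CUBIC)
im=(255*(im/255.)**0.5).astype(np.uint8);cv2.imwrite('pics/s14.png',im)
st();fix(84.5)"
```

```text
t: 7.02
tool_pos: [489.2, -191.7, 11.2]
tool_rot: [0.742, 0.67, 0.0, -0.001]
wrist_force: [0.6, 0.9, -0.9]
width: 8.4
t 7.07 pos [ 489.8 -193.5   11.4] x [ 0.103  0.995 -0.   ] y [ 0.995 -0.103  0.001] z [ 0.001 -0.    -1.   ] F [-0.3 -0.8 -0.6] w 8.4 q [-0.601  0.604  1.647  0.     0.89  -0.499]
rotvec [ 0.0009  0.0003 -0.0068]
```

View pics/s14.png

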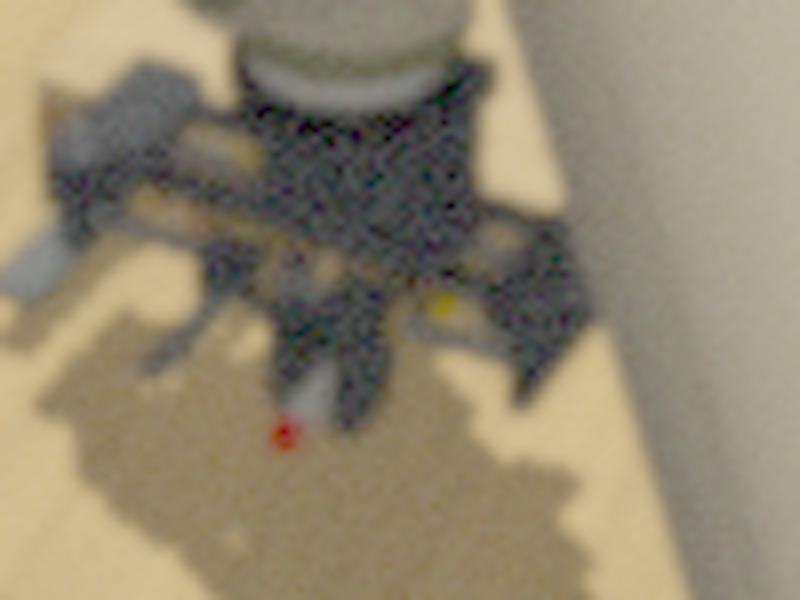

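```bash
python3 -m inch '[[0.02,0,0,0,0,0,1],[0.02,0,0,0,0,0,1],[0.02,0,0,0,0,0,1],[0.02,0,0,0,0,0,1],[0.02,0,0,0,0,0,1],[0.02,0,0,0,0,0,1],[0,0,0,0,0,0,1]]';python3 -c "
from h import *
a=cam('top');b=cam('side');crop(b,260,190,400,295,5.5,'s15.png');crop(a,290,170,420,270,6,'t15.png')
st();fix(85)"
```

```text
t: 7.65
tool_pos: [504.1, -74.2, 12.5]
tool_rot: [0.744, 0.668, 0.001, 0.002]
wrist_force: [-0.1, 1.5, -0.9]
width: 8.6
t 7.75 pos [504.4 -76.7  12.5] x [ 0.108  0.994 -0.003] y [ 0.994 -0.108  0.005] z [ 0.005 -0.004 -1.   ] F [ 0.9 -1.1 -1.4] w 8.5 q [-0.382  0.582  1.696 -0.002  0.858 -0.273]
rotvec [ 0.0051  0.0032 -0.0205]
```

View pics/s15.png

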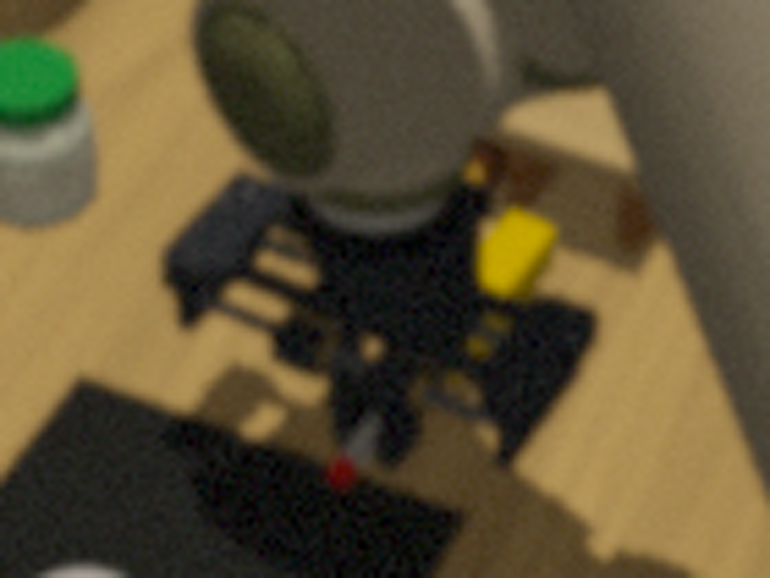

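View pics/t15.png

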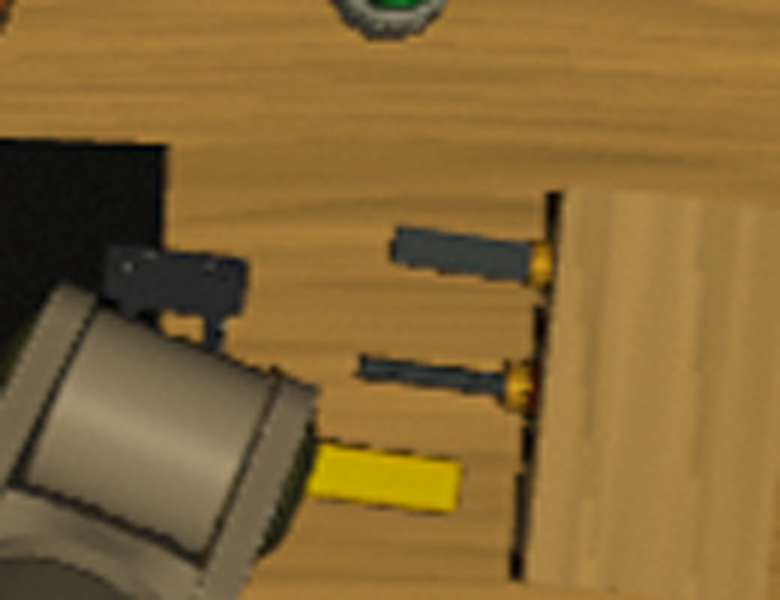

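```bash
python3 -c "
from h import *
a=cam('top');b=cam('side')
T=lambda x,y,x0,y0,k:((x+.5)/k-.5+x0,(y+.5)/k-.5+y0)
for z in(40,46,50): print(z,onz(a,T(462,464,290,170,6),z).round(1),onz(a,T(456,513,290,170,6),z).round(1))
# far/top right corners in side: butt top corners (515,208),(557,238)
print(tri(a,T(462,464,290,170,6),b,T(515,209,260,190,5.5)))
print(tri(a,T(456,513,290,170,6),b,T(557,238,260,190,5.5)))
for z in(30,34,38): print(z,onz(b,T(341,473,260,190,5.5),z).round(1))
"
```

```text
40 [ 496.8 -230.8   40. ] [ 471.8 -228.1   40. ]
46 [ 496.7 -230.2   46. ] [ 471.8 -227.5   46. ]
50 [ 496.6 -229.8   50. ] [ 471.8 -227.1   50. ]
(array([ 496.48060484, -229.74023572,   51.1390351 ]), np.float64(0.11585354038329256))
(array([ 472.26938649, -227.69801624,   42.23872017]), np.float64(0.976614409773023))
30 [509.8 -51.   30. ]
34 [508.3 -47.8  34. ]
38 [506.7 -44.5  38. ]
```

```bash
python3 -m inch '[[0,0,-0.02,0.005,0.003,0,1],[0.01,0,-0.02,0,0,-0.03,1],[0.02,0,-0.01,0,0,-0.03,1],[0.03,-0.004,0,0,0,-0.03,1],[0.03,-0.004,0,0,0,-0.03,1],[0.03,-0.004,0,0,0,0,1],[0.03,-0.004,0,0,0,0,1],[0,0,0,0,0,0,1]]';python3 -c "
from h import *
plan([490,106,30],91,hand=1);fix(91)"
```

```text
t: 8.52
tool_pos: [494.9, 67.0, 65.2]
tool_rot: [0.707, 0.707, 0.001, 0.001]
wrist_force: [-0.5, -1.1, -1.0]
width: 8.4
t 8.52 pos [494.9  67.   65.2] x [ 0.001  1.    -0.001] y [ 1.    -0.001  0.003] z [ 0.003 -0.001 -1.   ] F [-0.5 -1.1 -1. ] w 8.4 q [-1.030e-01  4.840e-01  1.675e+00 -1.000e-03  9.800e-01 -1.020e-01]
D [ -4.9  39.  -35.2] dyaw 1.04 tilt 0.19 n 2
[0.0195, -0.0025, 0.0176, 0, 0, np.float64(-0.009), 1]
[0.0195, -0.0023, 0.0176, 0, 0, np.float64(-0.009), 1]
rotvec [ 0.0032  0.0009 -0.0181]
```

```bash
python3 -m inch '[[0.019,-0.0025,0.005,0.003,0.001,-0.009,1],[0.019,-0.0025,0.015,0,0,-0.009,1],[0,0,0.015,0,0,0,1],[0,0,0.01,0,0,0,1],[0,0,0,0,0,0,1]]';python3 -c "
from h import *
a=cam('top');b=cam('side');crop(b,200,210,370,340,4.6,'s16.png');crop(a,230,180,350,270,6,'t16.png')
plan([490,106,-5],91,hand=1);fix(91)"
```

```text
t: 8.93
tool_pos: [492.6, 102.5, 19.7]
tool_rot: [0.702, 0.712, 0.001, 0.002]
wrist_force: [0.3, 0.3, -2.1]
width: 8.3
t 9.03 pos [493.4 102.4  21.2] x [-0.015  1.    -0.001] y [1.    0.015 0.007] z [ 0.008 -0.001 -1.   ] F [ 0.6  0.6 -1.8] w 8.5 q [-3.000e-02  5.600e-01  1.708e+00 -1.000e-03  8.670e-01 -4.400e-02]
D [ -3.4   3.6 -26.2] dyaw 0.16 tilt 0.43 n 1
[0.0037, -0.0034, 0.0262, 0, 0, np.float64(-0.003), 1]
rotvec [ 0.0075  0.0012 -0.0028]
```

View pics/s16.png

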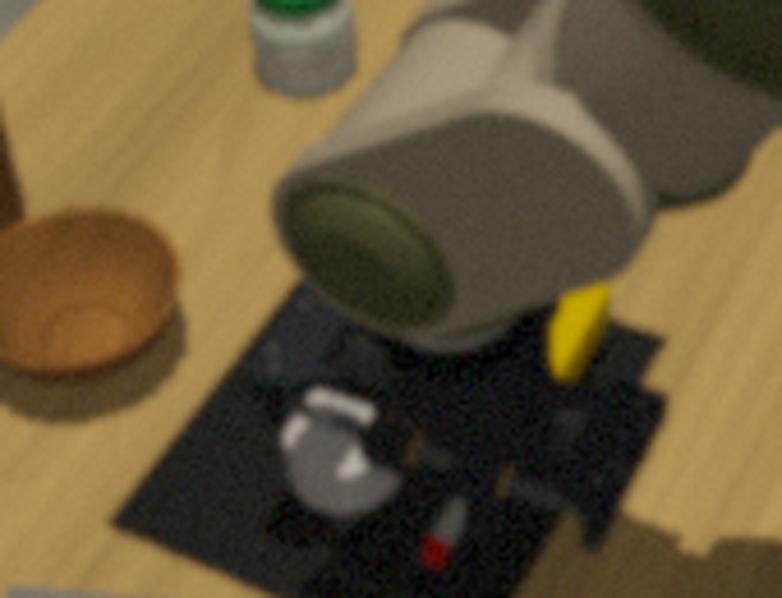

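View pics/t16.png

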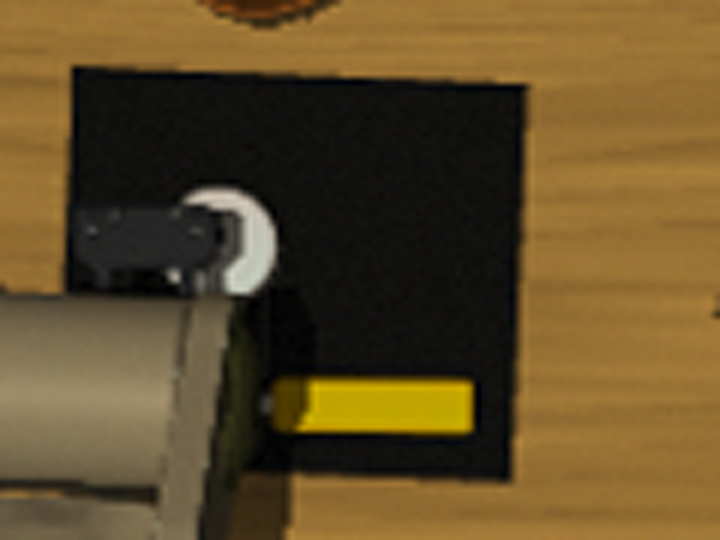

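```bash
python3 -m inch '[[0.003,-0.003,0.01,0.007,0.001,0,1],[0,0,0.008,0,0,0,1],[0,0,0.003,0,0,0,1],[0,0,0,0,0,0,1]]';python3 -c "
from h import *
b=cam('side');crop(b,200,210,370,340,4.6,'s17.png');
plan([490,106,-5],91,hand=1);fix(91)"
```

```text
t: 9.37
tool_pos: [491.9, 103.6, 0.0]
tool_rot: [0.703, 0.711, 0.001, 0.001]
wrist_force: [0.4, 0.3, -0.6]
width: 8.2
t 9.42 pos [4.920e+02 1.036e+02 2.000e-01] x [-0.012  1.    -0.   ] y [1.    0.012 0.004] z [ 0.004 -0.    -1.   ] F [-0.6  0.8 -1. ] w 8.4 q [-0.028  0.596  1.725 -0.     0.817 -0.04 ]
D [-2.   2.4 -5.2] dyaw 0.32 tilt 0.22 n 1
[0.0024, -0.0019, 0.0052, 0, 0, np.float64(-0.006), 1]
rotvec [ 0.0038  0.0004 -0.0056]
```

View pics/s17.png

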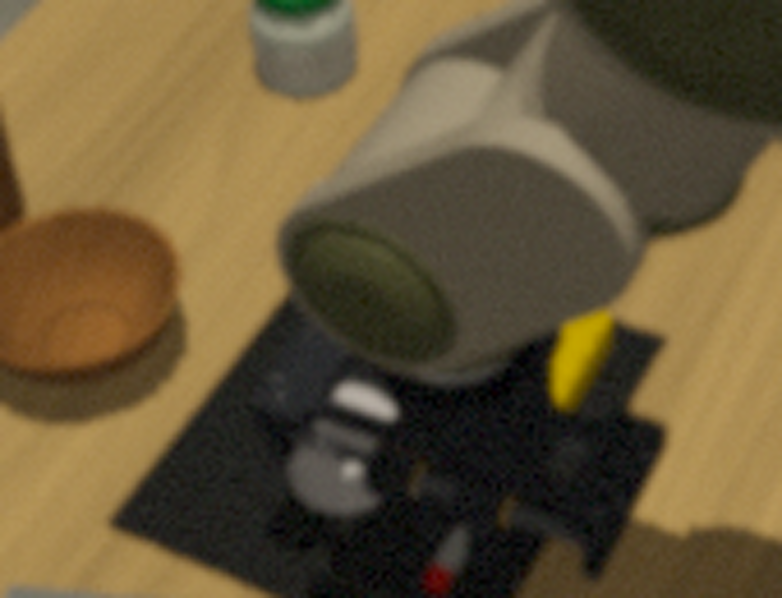

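```bash
python3 -m inch '[[0,0,0.002,0.003,0,0,1],[0,0,0,0,0,0,1]]';python3 -m inch '[[0,0,0.0015,0,0,0,1],[0,0,0,0,0,0,1]]';python3 -m inch '[[0,0,0.001,0,0,0,1],[0,0,0,0,0,0,1]]'; python3 -c "
from h import *
st();fix(91)"
```

```text
t: 9.58
tool_pos: [492.2, 103.5, -1.7]
tool_rot: [0.703, 0.711, 0.0, 0.0]
wrist_force: [0.5, -0.0, -1.4]
width: 8.4
t: 9.75
tool_pos: [492.4, 103.5, -3.0]
tool_rot: [0.703, 0.711, 0.0, 0.001]
wrist_force: [1.0, 0.6, -1.2]
width: 8.5
t: 9.92
tool_pos: [492.6, 103.5, -3.9]
tool_rot: [0.703, 0.711, 0.001, 0.001]
wrist_force: [-0.5, -0.7, -1.5]
width: 8.2
t 9.92 pos [492.6 103.5  -3.9] x [-0.012  1.    -0.001] y [1.    0.012 0.002] z [ 0.002 -0.    -1.   ] F [-0.5 -0.7 -1.5] w 8.2 q [-2.800e-02  6.040e-01  1.725e+00 -1.000e-03  8.100e-01 -4.000e-02]
rotvec [ 0.0022  0.0005 -0.0054]
```

```bash
for i in 1 2 3; do python3 -m inch '[[0,0,0.001,0,0,0,1],[0,0,0,0,0,0,1]]' | egrep 'pos|force'; done; python3 -c "
from h import *
st();fix(91)"
```

```text
tool_pos: [492.7, 103.6, -4.8]
wrist_force: [0.0, 0.4, 0.1]
tool_pos: [492.9, 103.6, -5.4]
wrist_force: [-0.7, -0.4, 0.2]
tool_pos: [493.0, 103.6, -5.2]
wrist_force: [-0.7, -0.2, -0.6]
t 10.42 pos [493.  103.6  -5.2] x [-0.013  1.    -0.001] y [1.    0.013 0.004] z [ 0.004 -0.001 -1.   ] F [-0.7 -0.2 -0.6] w 8.4 q [-2.800e-02  6.060e-01  1.726e+00 -1.000e-03  8.050e-01 -4.000e-02]
rotvec [ 0.0043  0.001  -0.0049]
```

```bash
for i in 1 2; do python3 -m inch '[[0,0,0.001,0,0,0,1],[0,0,0,0,0,0,1]]' | egrep 'pos|force'; done; python3 -c "
from h import *
a=cam('top');b=cam('side');crop(b,200,210,370,340,4.6,'s18.png');crop(a,230,180,350,270,6,'t18.png')
st();fix(91)"
```

```text
tool_pos: [493.1, 103.6, -5.4]
wrist_force: [-1.3, -0.6, 0.1]
tool_pos: [493.2, 103.6, -5.4]
wrist_force: [-1.4, -0.7, 0.6]
t 10.85 pos [493.2 103.6  -5.5] x [-0.013  1.    -0.001] y [1.    0.013 0.006] z [ 0.006 -0.001 -1.   ] F [-2.3 -0.5  6.7] w 8.3 q [-2.800e-02  6.070e-01  1.727e+00 -1.000e-03  8.020e-01 -3.900e-02]
rotvec [ 0.006   0.0011 -0.0049]
```

View pics/s18.png

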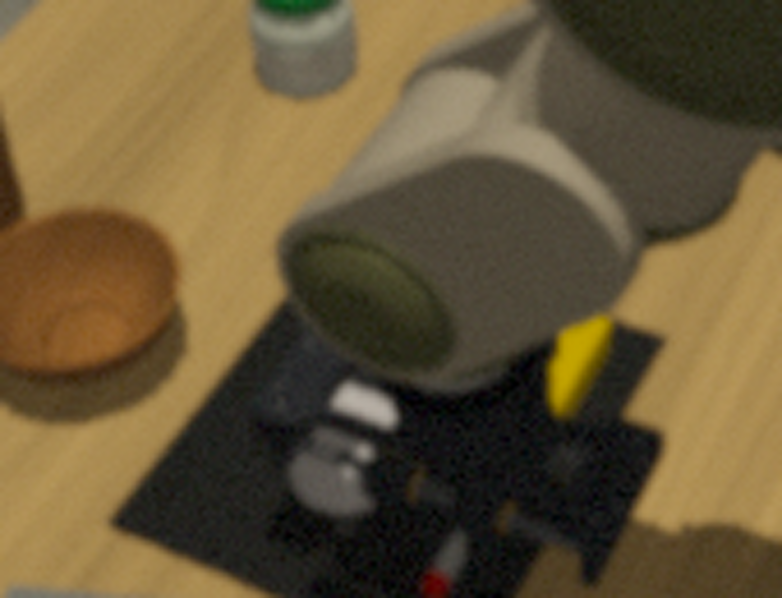

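View pics/t18.png

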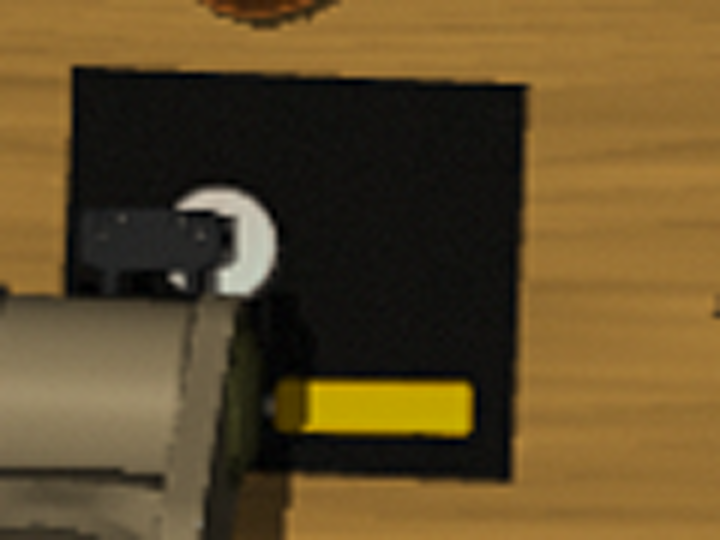

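```bash
python3 -m inch '[[0,0,0,0,0,0,0.9],[0,0,0,0,0,0,0.8],[0,0,0,0,0,0,0.7],[0,0,0,0,0,0,0.7],[0,0,0,0,0,0,0.7]]'; python3 -c "
from h import *
st()"; python3 -m inch '[[0,0,-0.01,0.006,0,0,0.7],[0,0,-0.03,0,0,0,0.7],[0,0,-0.03,0,0,0,0.65],[-0.02,0,-0.02,0,0,0,0.5],[-0.03,0,-0.0,0,0,0,0.5],[-0.03,0,0,0,0,0,0.5]]'; python3 -c "
from h import *
a=cam('top');b=cam('side');crop(b,200,210,370,340,4.6,'s19.png');crop(a,230,180,350,270,6,'t19.png')
st();fix(91)"
```

```text
t: 11.27
tool_pos: [495.6, 103.5, -5.3]
tool_rot: [0.703, 0.711, 0.004, 0.004]
wrist_force: [0.1, -0.3, 3.7]
width: 26.2
t 11.27 pos [495.6 103.5  -5.3] x [-0.012  1.    -0.001] y [1.    0.012 0.011] z [ 0.011 -0.001 -1.   ] F [ 0.1 -0.3  3.7] w 26.2 q [-2.800e-02  6.070e-01  1.724e+00 -1.000e-03  7.990e-01 -4.000e-02]
t: 11.77
tool_pos: [492.5, 25.7, 85.9]
tool_rot: [0.7, 0.714, -0.002, -0.002]
wrist_force: [0.3, -0.6, 0.2]
width: 43.8
t 11.87 pos [492.9  23.2  85.4] x [-0.015  1.    -0.001] y [ 1.     0.015 -0.007] z [-0.007 -0.001 -1.   ] F [-0.1  0.8  0. ] w 43.8 q [-0.192  0.449  1.662 -0.003  1.038 -0.206]
rotvec [-0.0067  0.0009 -0.0026]
```

View pics/s19.png

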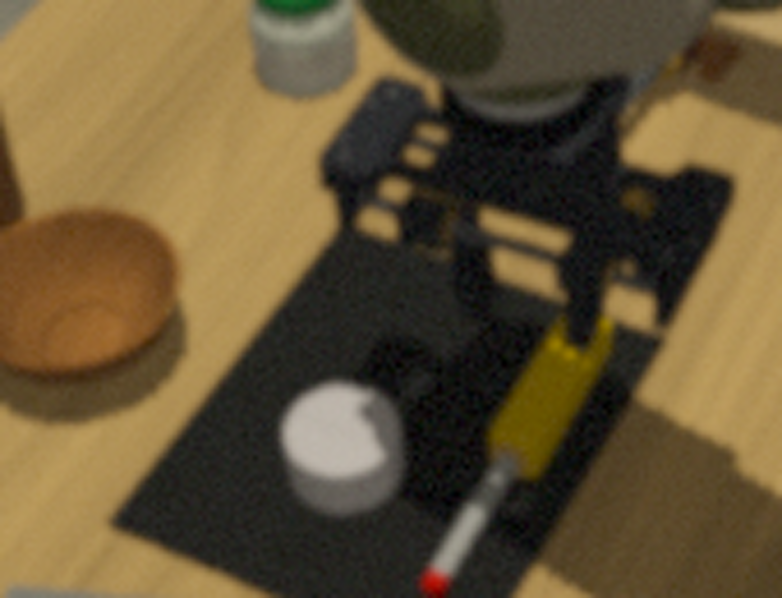

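View pics/t19.png

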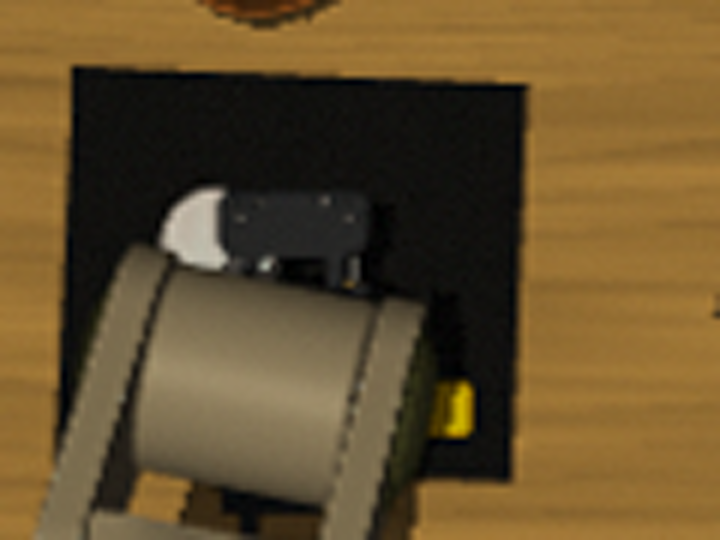

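```bash
python3 -c "
from h import *
a=cam('top');b=cam('side')
T=lambda x,y,x0,y0,k:((x+.5)/k-.5+x0,(y+.5)/k-.5+y0)
print('butt top',onz(a,T(473,381,230,180,6),32),onz(a,T(472,437,230,180,6),32))
print('red',onz(b,T(435,580,200,210,4.6),20), 'hfront top corners',onz(b,T(489,440,200,210,4.6),32),onz(b,T(540,462,200,210,4.6),32),'front bottom',onz(b,T(528,480,200,210,4.6),4))
plan([490,0,20],90,hand=0.4)"
```

```text
butt top [505.61461745 -52.70642491  32.        ] [476.93320205 -52.73490641  32.        ]
red [493.91803636 131.5457075   20.        ] hfront top corners [503.4478483   51.24145431  32.        ] [473.54623739  53.1421591   32.        ] front bottom [483.92089415  47.06122484   4.        ]
t 11.97 pos [492.3  25.8  84.8] x [-0.016  1.     0.   ] y [ 1.     0.016 -0.008] z [-0.008  0.    -1.   ] F [ 0.4  0.4 -0.1] w 44.2 q [-0.187  0.449  1.662 -0.002  1.038 -0.203]
D [ -2.3 -25.8 -64.8] dyaw -0.94 tilt 0.47 n 2
[-0.0129, -0.0014, 0.0324, 0, 0, np.float64(0.008), 0.4]
[-0.0129, -0.0013, 0.0324, 0, 0, np.float64(0.008), 0.4]
```

```bash
python3 -m inch '[[-0.014,0,0,-0.007,0,0.013,0.45],[-0.015,0,0.02,0,0,0.013,0.45],[0,0,0.025,0,0,0,0.45],[0,0,0.02,0,0,0,0.45],[0,0,0,0,0,0,0.45]]'; python3 -c "
from h import *
plan([492,-3,-4],89.3,hand=0.45);fix(89.3)
a=cam('top');b=cam('side');crop(b,230,210,380,330,5,'s20.png')"
```

```text
t: 12.38
tool_pos: [491.4, 1.1, 16.9]
tool_rot: [0.709, 0.705, -0.0, -0.002]
wrist_force: [-0.6, -0.2, -1.1]
width: 48.5
t 12.38 pos [491.4   1.1  16.9] x [0.005 1.    0.002] y [ 1.    -0.005 -0.003] z [-0.003  0.002 -1.   ] F [-0.6 -0.2 -1.1] w 48.5 q [-2.400e-01  5.560e-01  1.739e+00  1.000e-03  8.500e-01 -2.350e-01]
D [  0.6  -4.1 -20.9] dyaw -0.39 tilt 0.19 n 1
[-0.004, 0.0006, 0.0209, 0, 0, np.float64(0.007), 0.45]
rotvec [-0.0029 -0.0016  0.0069]
```

View pics/s20.png

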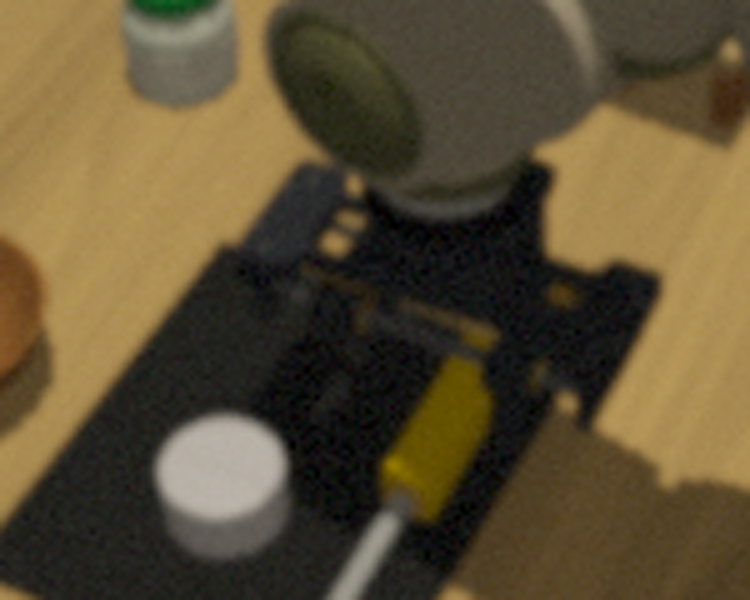

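```bash
python3 -m inch '[[-0.004,0.0006,0.01,-0.003,-0.002,0.007,0.45],[0,0,0.009,0,0,0,0.45],[0,0,0,0,0,0,0.45]]'; python3 -c "
from h import *
plan([492,-3,-4],89.3,hand=0.45);fix(89.3)"
```

```text
t: 12.73
tool_pos: [495.1, -1.6, 3.0]
tool_rot: [0.71, 0.704, 0.002, 0.004]
wrist_force: [-0.8, 0.5, 0.2]
width: 48.3
t 12.73 pos [495.1  -1.6   3. ] x [ 0.009  1.    -0.002] y [ 1.    -0.009  0.009] z [ 0.009 -0.002 -1.   ] F [-0.8  0.5  0.2] w 48.3 q [-0.243  0.581  1.748 -0.     0.804 -0.234]
D [-3.1 -1.4 -7. ] dyaw -0.17 tilt 0.51 n 1
[-0.0014, -0.0031, 0.007, 0, 0, np.float64(0.003), 0.45]
rotvec [0.0086 0.0021 0.003 ]
```

```bash
python3 -m inch '[[-0.0014,-0.0031,0.007,0.009,0.002,0.003,0.45],[0,0,0,0,0,0,0.45]]'; python3 -c "
from h import *
plan([492,-3,-4],89.3,hand=0.45);fix(89.3)"
```

```text
t: 12.9
tool_pos: [492.3, -2.5, -3.4]
tool_rot: [0.711, 0.703, 0.0, 0.0]
wrist_force: [-0.8, -0.0, -1.2]
width: 48.6
t 12.9 pos [492.3  -2.5  -3.4] x [ 0.011  1.    -0.   ] y [ 1.    -0.011  0.   ] z [ 0. -0. -1.] F [-0.8 -0.  -1.2] w 48.6 q [-0.246  0.592  1.755 -0.     0.795 -0.235]
D [-0.3 -0.5 -0.6] dyaw -0.06 tilt 0.03 n 1
[-0.0006, -0.0003, 0.0006, 0, 0, np.float64(0.001), 0.45]
rotvec [0.0004 0.0002 0.0011]
```

```bash
python3 -m inch '[[0,0,0,0,0,0,1],[0,0,0,0,0,0,1],[0,0,0,0,0,0,1],[0,0,0,0,0,0,1],[0,0,0,0,0,0,1],[0,0,0,0,0,0,1],[0,0,0,0,0,0,1]]' 50; python3 -m inch '[[0,0,-0.01,0,0,0,1],[0,0,-0.02,0,0,0,1],[0,0,-0.02,0,0,0,1],[0,0,0,0,0,0,1]]';python3 -c "
from h import *
fix(89.3);st()
a=cam('top');b=cam('side');crop(b,230,210,380,330,5,'s21.png');crop(a,230,180,350,270,6,'t21.png')"
```

```text
t: 13.48
tool_pos: [492.7, -2.3, -2.1]
tool_rot: [0.711, 0.703, 0.0, 0.001]
wrist_force: [0.2, -0.7, -1.6]
width: 27.4
t: 13.82
tool_pos: [491.7, -2.2, 48.4]
tool_rot: [0.711, 0.703, -0.001, -0.001]
wrist_force: [1.9, 0.0, -1.3]
width: 28.0
rotvec [-0.0023 -0.0004  0.0013]
t 13.82 pos [491.7  -2.2  48.4] x [0.011 1.    0.   ] y [ 1.    -0.011 -0.002] z [-0.002  0.    -1.   ] F [ 1.9  0.  -1.3] w 28.0 q [-0.246  0.502  1.71  -0.     0.932 -0.235]
```

View pics/s21.png

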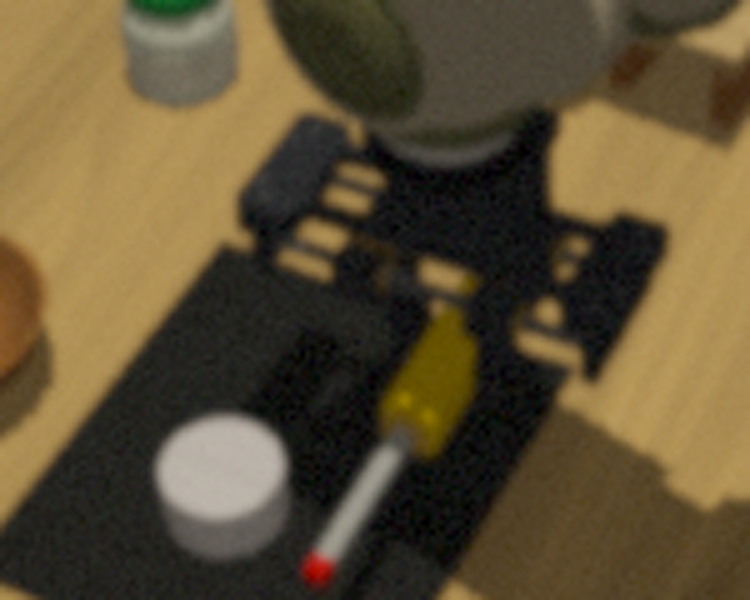

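View pics/t21.png

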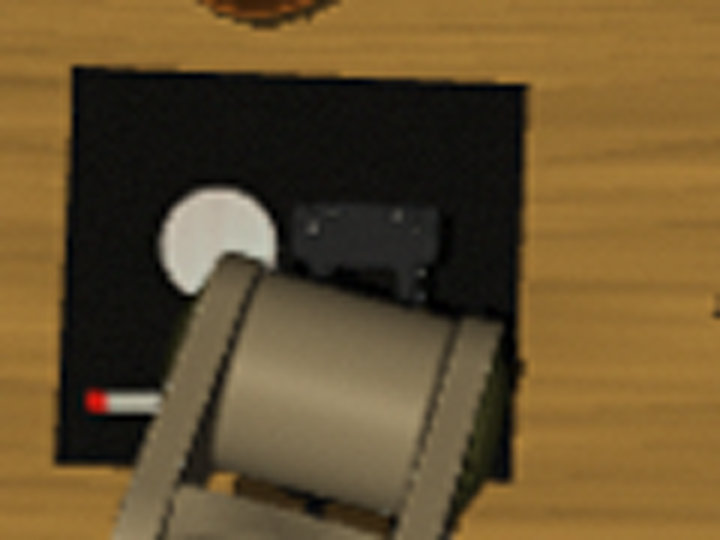

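```bash
cat >> h.py <<'E'
def red(c):
    im=c["im"].astype(int); m=((im[...,0]>150)&(im[...,1]<90)&(im[...,2]<90)).astype(np.uint8)
    n,l,s,cc=cv2.connectedComponentsWithStats(m); return [(int(s[k,4]),cc[k].round(2).tolist()) for k in range(1,n) if s[k,4]>=4]
E
python3 -c "
from h import *
a=cam('top');b=cam('side');print(red(a),red(b))
T=lambda x,y,x0,y0,k:((x+.5)/k-.5+x0,(y+.5)/k-.5+y0)
print(tri(a,T(96,402,230,180,6),b,T(318,570,230,210,5)))
st()
# panel geometry
for nm,p in (('ringtop',(203.6,232.6)),):
  # ray with vertical panel plane through midpoint of top front edge
  A=np.array([604.3,282.8]);B=np.array([454.2,234.8]); 
  o,d=ray(a,p); t=(B-A)/np.linalg.norm(B-A); nn=np.array([-t[1],t[0]])
  k=nn@(A-o[:2])/(nn@d[:2]); X=o+k*d; print(X, 'lateral from mid',t@(X[:2]-(A+B)/2), nn)
"
```

```text
[(9, [246.0, 247.0]), (327, [391.78, 318.15])] [(13, [293.69, 323.46])]
(array([491.19070054, 134.22347458,  70.71898075]), np.float64(1.133518084310874))
t 14.02 pos [489.9  -1.8  45. ] x [0.011 1.    0.002] y [ 1.    -0.011 -0.008] z [-0.008  0.002 -1.   ] F [-0.1 -0.1 -1. ] w 27.6 q [-0.246  0.508  1.714 -0.     0.929 -0.235]
[529.9903163  259.03674339  78.11995148] lateral from mid -0.7772487735898009 [ 0.30459152 -0.95248307]
```

```bash
python3 -c "
from h import *
plan([582,96,54],107.8,n=6,hand=1);fix(89.4)"
```

```text
t 14.02 pos [489.9  -1.8  45. ] x [0.011 1.    0.002] y [ 1.    -0.011 -0.008] z [-0.008  0.002 -1.   ] F [-0.1 -0.1 -1. ] w 27.6 q [-0.246  0.508  1.714 -0.     0.929 -0.235]
D [92.1 97.8  9. ] dyaw 18.44 tilt 0.49 n 6
[0.0165, 0.0152, -0.0015, 0, 0, np.float64(-0.054), 1]
[0.0156, 0.016, -0.0015, 0, 0, np.float64(-0.054), 1]
[0.0148, 0.0168, -0.0015, 0, 0, np.float64(-0.054), 1]
[0.0138, 0.0176, -0.0015, 0, 0, np.float64(-0.054), 1]
[0.0129, 0.0183, -0.0015, 0, 0, np.float64(-0.054), 1]
[0.0119, 0.019, -0.0015, 0, 0, np.float64(-0.054), 1]
rotvec [-0.0083 -0.0018 -0.0007]
```

```bash
python3 -m inch '[[0,0,-0.008,-0.008,-0.002,0,1],[0.0165,0.015,-0.0015,0,0,-0.054,1],[0.0156,0.016,-0.0015,0,0,-0.054,1],[0.0148,0.017,-0.0015,0,0,-0.054,1],[0.0138,0.0175,-0.0015,0,0,-0.054,1],[0.0129,0.018,0,0,0,-0.054,1],[0.011,0.018,0,0,0,-0.054,1],[0,0,0,0,0,0,1]]';python3 -c "
from h import *
plan([582,96,54],107.8,hand=1);fix(107.8)"
```

```text
t: 14.68
tool_pos: [581.2, 99.3, 55.4]
tool_rot: [0.583, 0.812, -0.002, -0.004]
wrist_force: [-0.4, -0.2, -1.3]
width: 27.0
t 14.68 pos [581.2  99.3  55.4] x [-0.32   0.948  0.004] y [ 0.947  0.32  -0.008] z [-0.009  0.001 -1.   ] F [-0.4 -0.2 -1.3] w 27.0 q [-3.200e-02  6.240e-01  1.416e+00  1.000e-03  1.110e+00 -3.580e-01]
D [ 0.8 -3.3 -1.4] dyaw -0.84 tilt 0.51 n 1
[-0.0034, -0.0003, 0.0014, 0, 0, np.float64(0.015), 1]
rotvec [-0.008  -0.004   0.0147]
```

```bash
python3 -m inch '[[-0.0034,0,0.0014,-0.008,-0.004,0.015,1],[0,0,0,0,0,0,1]]';python3 -c "
from h import *
plan([582,96,54],107.8,hand=1);fix(107.8)
a=cam('top');b=cam('side');crop(a,160,190,270,270,7,'t22.png');crop(b,170,240,330,370,4.6,'s22.png');print(red(a),red(b))"
```

```text
t: 14.85
tool_pos: [581.6, 96.3, 52.7]
tool_rot: [0.59, 0.808, -0.0, -0.0]
wrist_force: [0.0, -0.3, -1.1]
width: 27.4
t 14.85 pos [581.6  96.3  52.7] x [-0.304  0.953  0.   ] y [ 0.953  0.304 -0.001] z [-0.001 -0.    -1.   ] F [ 0.  -0.3 -1.1] w 27.4 q [-0.036  0.625  1.425 -0.     1.093 -0.346]
D [ 0.4 -0.3  1.3] dyaw 0.08 tilt 0.08 n 1
[-0.0004, 0.0003, -0.0013, 0, 0, np.float64(-0.001), 1]
rotvec [-0.0013 -0.0001 -0.0014]
[(327, [391.67, 318.13])] []
```

View pics/t22.png

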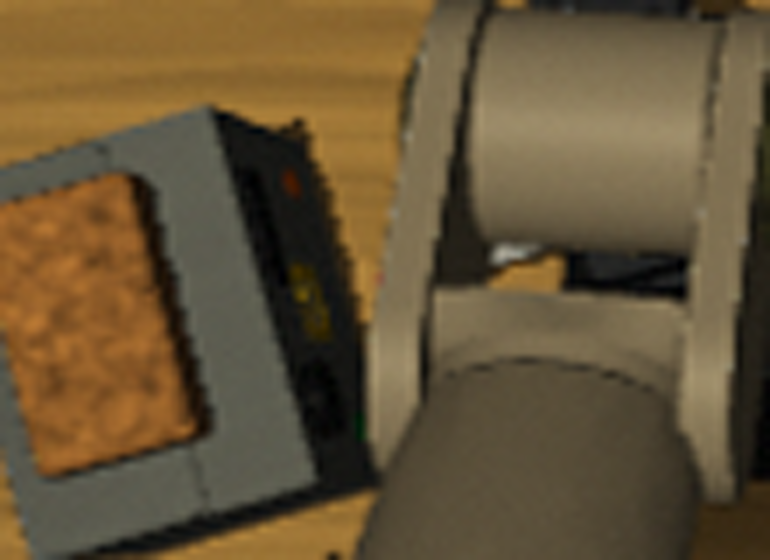

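View pics/s22.png

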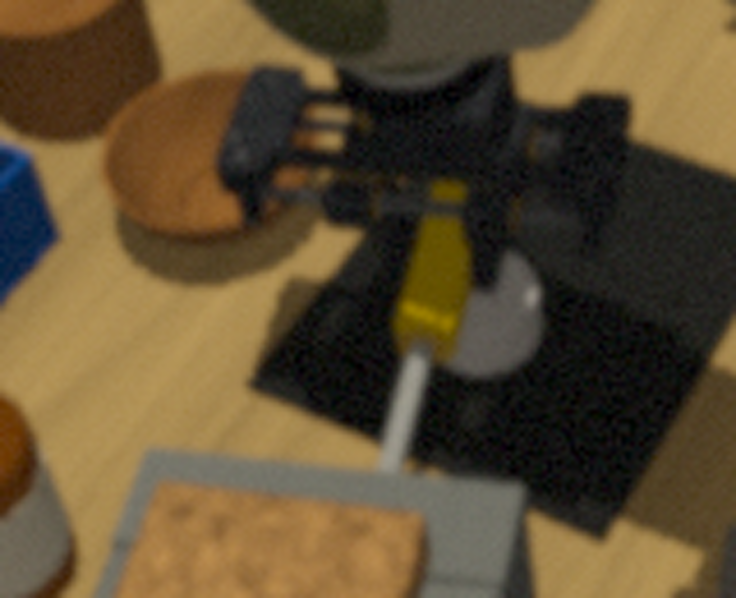

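```bash
python3 -c "
from h import *
b=cam('side');a=cam('top')
u=np.array([-.304,.953,0]);v=np.array([.953,.304,0]);P=np.array([581.6,96.3,0])
for ax in(70,73,76,79):
  print(ax,[((proj(b,P+53*u+s*14*v+[0,0,ax+14])-[170,240]+.5)*4.6-.5).round(0).tolist() for s in(1,-1)],[((proj(b,P+d*u+[0,0,ax])-[170,240]+.5)*4.6-.5).round(0).tolist() for d in (60,100)],
  'top',((proj(a,P+138*u+[0,0,ax])-[160,190]+.5)*7-.5).round(0))
"
```

```text
70 [[389.0, 334.0], [446.0, 339.0]] [[417.0, 366.0], [398.0, 436.0]] top [386. 281.]
73 [[388.0, 330.0], [446.0, 335.0]] [[417.0, 362.0], [398.0, 432.0]] top [385. 281.]
76 [[388.0, 326.0], [445.0, 331.0]] [[416.0, 358.0], [397.0, 428.0]] top [383. 280.]
79 [[387.0, 322.0], [445.0, 327.0]] [[415.0, 355.0], [396.0, 425.0]] top [382. 280.]
```

```bash
python3 -c "
from h import *
b=cam('side')
im=b['im'][275:345,240:300,::-1]
im=cv2.resize(im,None,fx=9,fy=8.5,interpolation=cv2.INTER_CUBIC)
im=(255*(im/255.)**0.5).astype(np.uint8);cv2.imwrite('pics/s23.png',im)"
```

```text
(no output)
```

View pics/s23.png

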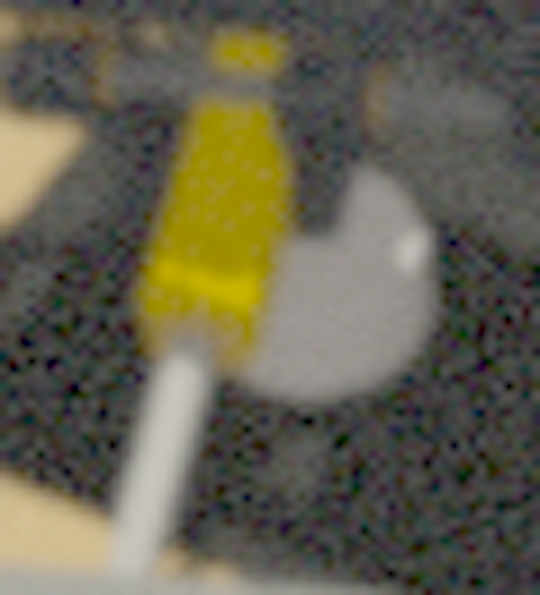

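```bash
python3 -m inch '[[0.012,0,0,0,0,0,1],[0.012,0,0,0,0,0,1],[0,0,0,0,0,0,1]]';python3 -c "
from h import *
fix(107.8);st()
a=cam('top');c=a['im'][205:265,180:240,::-1];c=cv2.resize(c,None,fx=9,fy=9,interpolation=cv2.INTER_CUBIC);cv2.imwrite('pics/t24.png',(255*(c/255.)**.6).astype(np.uint8))"
```

```text
t: 15.35
tool_pos: [573.5, 120.1, 53.8]
tool_rot: [0.591, 0.807, -0.0, -0.0]
wrist_force: [-0.0, 0.6, -1.1]
width: 27.3
rotvec [-0.0007 -0.0004 -0.0035]
t 15.35 pos [573.5 120.1  53.8] x [-0.302  0.953  0.   ] y [ 0.953  0.302 -0.001] z [-0.001  0.    -1.   ] F [-0.   0.6 -1.1] w 27.3 q [ 0.004  0.618  1.435  0.     1.089 -0.303]
```

View pics/t24.png

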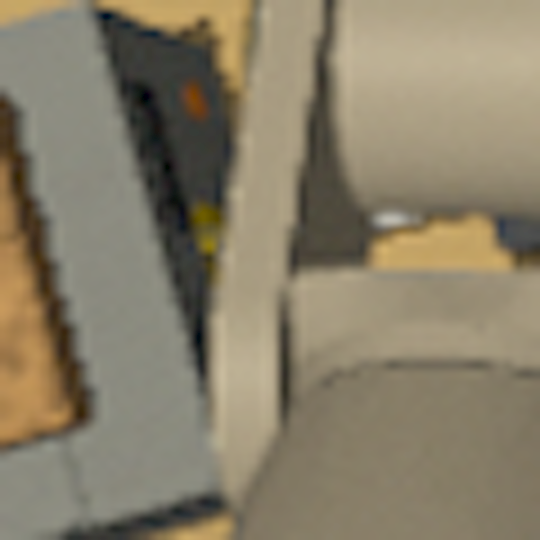

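```bash
for i in 1 2 3; do python3 -m inch '[[0.004,0,0,0,0,0,1],[0.004,0,0,0,0,0,1]]' | egrep 'pos|force|width'; done; python3 -c "
from h import *
fix(107.7);plan([563.4,152.5,53],107.7,hand=1)"
```

```text
tool_pos: [571.3, 127.5, 54.0]
wrist_force: [-0.2, 0.4, -0.8]
width: 27.5
tool_pos: [568.7, 135.9, 54.0]
wrist_force: [0.2, 0.1, -1.4]
width: 27.9
tool_pos: [566.0, 144.4, 54.0]
wrist_force: [-0.6, 0.4, -1.9]
width: 27.5
rotvec [-0.0001  0.0004 -0.0014]
t 15.9 pos [566.  144.4  54. ] x [-0.303  0.953 -0.   ] y [ 0.953  0.303 -0.   ] z [ 0. -0. -1.] F [-0.6  0.4 -1.9] w 27.5 q [ 4.700e-02  6.150e-01  1.441e+00 -1.000e-03  1.086e+00 -2.600e-01]
D [-2.6  8.1 -1. ] dyaw 0.08 tilt 0.03 n 1
[0.0085, -0.0001, 0.001, 0, 0, np.float64(-0.001), 1]
```

```bash
for i in 1 2 3 4; do python3 -m inch '[[0.002,0,0,0,0,0,1],[0.001,0,0,0,0,0,1]]' | egrep 'pos|force'; done; python3 -c "
from h import *
st()"
```

```text
tool_pos: [564.8, 148.3, 53.9]
wrist_force: [0.1, -0.7, -0.8]
tool_pos: [563.8, 151.4, 54.0]
wrist_force: [1.0, 0.6, -1.1]
tool_pos: [563.0, 154.1, 54.0]
wrist_force: [0.7, -2.0, -1.5]
tool_pos: [562.3, 156.5, 54.0]
wrist_force: [0.6, -3.0, -1.7]
t 16.57 pos [562.3 156.5  54. ] x [-0.303  0.953 -0.002] y [ 0.953  0.303 -0.   ] z [ 0.001 -0.002 -1.   ] F [ 0.6 -3.  -1.7] w 27.4 q [ 0.07   0.614  1.442 -0.002  1.084 -0.237]
```

```bash
for i in 1 2 3; do python3 -m inch '[[0.001,0,0,0,0,0,1],[0.001,0,0,0,0,0,1]]' | egrep 'pos|force'; done; python3 -c "
from h import *
st()"
```

```text
tool_pos: [562.0, 157.8, 54.1]
wrist_force: [1.9, -8.7, 0.3]
tool_pos: [562.3, 157.8, 54.5]
wrist_force: [1.6, -8.1, -1.2]
tool_pos: [562.4, 157.7, 54.8]
wrist_force: [1.3, -7.8, 0.5]
t 17.07 pos [562.4 157.7  54.8] x [-0.304  0.953 -0.012] y [0.953 0.304 0.001] z [ 0.004 -0.011 -1.   ] F [ 1.3 -7.8  0.5] w 27.5 q [ 0.076  0.614  1.441 -0.012  1.083 -0.227]
```

```bash
python3 -c "
from h import *
fix(107.7)"; python3 -m inch '[[0.001,0,0,0,0,0,1],[0.001,0,0,0,0,0,1],[0.001,0,0,0,0,0,1],[0.001,0,0,0,0,0,1],[0.001,0,0,0,0,0,1],[0.001,0,0,0,0,0,1]]' | egrep 'pos|force|t:'; python3 -c "
from h import *
fix(107.7);st()"
```

```text
rotvec [ 0.0009  0.0116 -0.0005]
t: 17.57
tool_pos: [562.6, 157.6, 56.0]
tool_rot: [0.59, 0.807, -0.006, 0.009]
wrist_force: [1.0, -7.5, 0.5]
rotvec [ 0.0012  0.0223 -0.0001]
t 17.57 pos [562.6 157.6  56. ] x [-0.304  0.952 -0.022] y [0.953 0.304 0.001] z [ 0.008 -0.021 -1.   ] F [ 1.  -7.5  0.5] w 27.6 q [ 0.08   0.612  1.44  -0.024  1.083 -0.217]
```

```bash
python3 -m inch '[[0.001,0,0.0003,0,0.005,0,1],[0.001,0,0.0003,0,0.005,0,1],[0.001,0,0.0003,0,0.005,0,1],[0.001,0,0.0003,0,0.005,0,1],[0.001,0,0.0003,0,0.004,0,1],[0.001,0,0.0003,0,0.004,0,1],[0.001,0,0.0003,0,0.004,0,1],[0.001,0,0.0003,0,0.004,0,1]]' | egrep 'pos|force|t:'; python3 -c "
from h import *
fix(107.7);st()"
```

```text
t: 18.23
tool_pos: [562.3, 157.9, 54.0]
tool_rot: [0.59, 0.808, 0.001, -0.0]
wrist_force: [1.1, -6.7, -1.0]
rotvec [ 0.0003 -0.0014  0.0009]
t 18.23 pos [562.3 157.9  54. ] x [-0.305  0.952  0.001] y [0.952 0.305 0.   ] z [-0.     0.001 -1.   ] F [ 1.1 -6.7 -1. ] w 27.6 q [ 0.071  0.615  1.441  0.002  1.085 -0.24 ]
```

```bash
python3 -m inch '[[0.001,0,0,0,0.002,0,1],[0.001,0,0,0,0.002,0,1],[0.001,0,0,0,0.002,0,1],[0.001,0,0,0,0.002,0,1],[0.001,0,0,0,0.002,0,1],[0.001,0,0,0,0.002,0,1]]' | egrep 'pos|force|t:'; python3 -c "
from h import *
fix(107.7);st()"; python3 -m inch '[[-0.006,0,0,0,0,0,1],[-0.01,0,0,0,0,0,1],[-0.01,0,0,0,0,0,1]]'; python3 -c "
from h import *
fix(107.7);st()"
```

```text
t: 18.73
tool_pos: [562.3, 158.0, 53.7]
tool_rot: [0.59, 0.808, 0.001, -0.002]
wrist_force: [1.1, -7.3, -1.3]
rotvec [-0.0004 -0.0035  0.0009]
t 18.73 pos [562.3 158.   53.7] x [-0.305  0.952  0.003] y [ 0.952  0.305 -0.   ] z [-0.001  0.003 -1.   ] F [ 1.1 -7.3 -1.3] w 27.7 q [ 0.07   0.615  1.441  0.004  1.086 -0.242]
t: 18.98
tool_pos: [570.0, 133.3, 53.5]
tool_rot: [0.589, 0.808, 0.001, -0.002]
wrist_force: [0.3, 0.5, -1.4]
width: 27.6
rotvec [-0.0008 -0.0047  0.0027]
t 18.98 pos [570.  133.3  53.5] x [-0.307  0.952  0.005] y [ 0.952  0.307 -0.001] z [-0.002  0.004 -1.   ] F [ 0.3  0.5 -1.4] w 27.6 q [ 0.026  0.618  1.437  0.005  1.089 -0.288]
```

```bash
python3 -m inch '[[-0.02,0,0,0,-0.005,0,1],[-0.025,0,0,0,0,0,1],[-0.02,0,0,0,0,0,1]]'; python3 -c "
from h import *
plan([492,0,54],89.3,n=6,hand=1);fix(107.7)"
```

```text
t: 19.23
tool_pos: [590.4, 69.6, 53.4]
tool_rot: [0.588, 0.809, 0.0, -0.001]
wrist_force: [1.3, 0.8, -1.6]
width: 27.7
t 19.23 pos [590.4  69.6  53.4] x [-0.309  0.951  0.002] y [ 0.951  0.309 -0.001] z [-0.001  0.001 -1.   ] F [ 1.3  0.8 -1.6] w 27.7 q [-8.200e-02  6.300e-01  1.409e+00  1.000e-03  1.103e+00 -3.970e-01]
D [-98.4 -69.6   0.6] dyaw -18.68 tilt 0.09 n 6
[-0.006, -0.0192, -0.0001, 0, 0, np.float64(0.054), 1]
[-0.007, -0.0188, -0.0001, 0, 0, np.float64(0.054), 1]
[-0.008, -0.0184, -0.0001, 0, 0, np.float64(0.054), 1]
[-0.009, -0.018, -0.0001, 0, 0, np.float64(0.054), 1]
[-0.01, -0.0174, -0.0001, 0, 0, np.float64(0.054), 1]
[-0.0109, -0.0169, -0.0001, 0, 0, np.float64(0.054), 1]
rotvec [-0.0005 -0.0015  0.0049]
```

```bash
python3 -m inch '[[-0.006,-0.019,0,0,0,0.054,1],[-0.007,-0.019,0,0,0,0.054,1],[-0.008,-0.018,0,0,0,0.054,1],[-0.009,-0.018,0,0,0,0.054,1],[-0.01,-0.017,0,0,0,0.054,1],[-0.011,-0.017,0,0,0,0.054,1],[0,0,0,0,0,0,1]]'; python3 -c "
from h import *
plan([492,0,20],89.3,hand=1);fix(89.3)"
```

```text
t: 19.82
tool_pos: [491.0, -10.4, 52.8]
tool_rot: [0.719, 0.695, 0.002, -0.0]
wrist_force: [0.9, 0.5, -0.7]
width: 27.7
t 19.82 pos [491.  -10.4  52.8] x [0.035 0.999 0.004] y [ 0.999 -0.035  0.002] z [ 0.003  0.004 -1.   ] F [ 0.9  0.5 -0.7] w 27.7 q [-0.265  0.493  1.71   0.005  0.937 -0.234]
D [  1.   10.4 -32.8] dyaw 1.28 tilt 0.26 n 1
[0.0104, 0.0006, 0.0328, 0, 0, np.float64(-0.022), 1]
rotvec [ 0.0025 -0.0039 -0.0224]
```

```bash
python3 -m inch '[[0.010,0.0005,0.01,0.002,-0.004,-0.02,1],[0,0,0.015,0,0,0,1],[0,0,0.012,0,0,0,1],[0,0,0.005,0,0,0,1],[0,0,0,0,0,0,1]]'; python3 -c "
from h import *
plan([492,0,-2],89.3,hand=1);fix(89.3)
a=cam('top');b=cam('side');crop(b,230,210,380,330,5,'s25.png');crop(a,230,180,350,270,6,'t25.png')"
```

```text
t: 20.23
tool_pos: [495.1, 0.9, 8.2]
tool_rot: [0.71, 0.704, 0.002, 0.002]
wrist_force: [-0.3, -0.2, -1.3]
width: 27.6
t 20.23 pos [495.1   0.9   8.2] x [ 0.009  1.    -0.   ] y [ 1.    -0.009  0.005] z [ 0.005 -0.    -1.   ] F [-0.3 -0.2 -1.3] w 27.6 q [-2.380e-01  5.730e-01  1.741e+00  1.000e-03  8.230e-01 -2.300e-01]
D [ -3.1  -0.9 -10.2] dyaw -0.18 tilt 0.28 n 1
[-0.0009, -0.0031, 0.0102, 0, 0, np.float64(0.003), 1]
rotvec [0.0049 0.0001 0.0031]
```

View pics/s25.png

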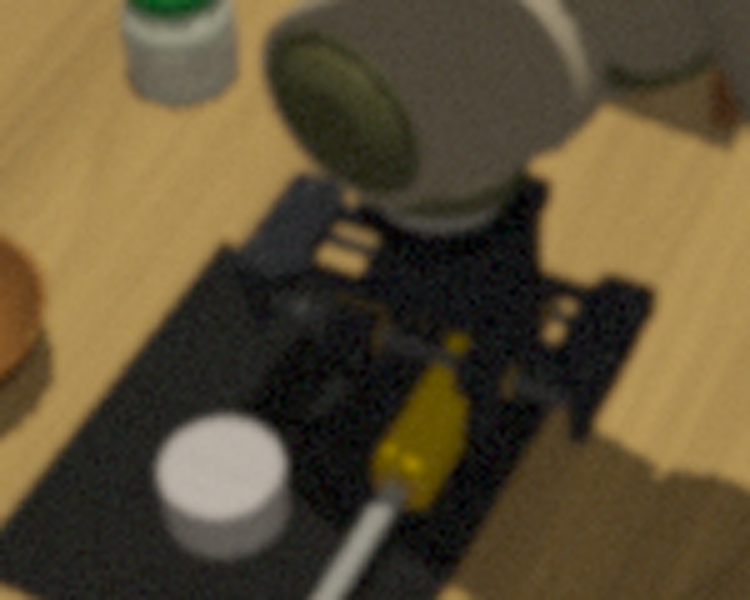

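View pics/t25.png

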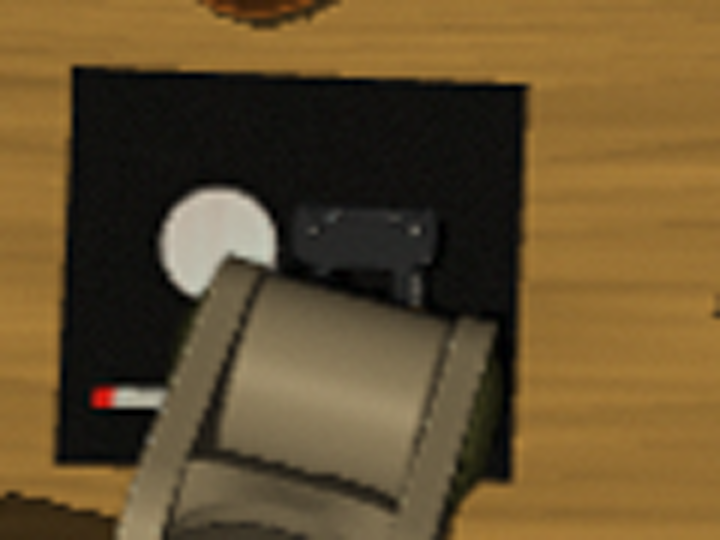

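```bash
python3 -m inch '[[-0.003,-0.002,0.004,0.005,0,0.003,1],[0,0,0.002,0,0,0,1],[0,0,0,0,0,0,1]]'| egrep 'pos|force|t:'; for i in 1 2 3; do python3 -m inch '[[0,0,0.001,0,0,0,1],[0,0,0,0,0,0,1]]' | egrep 'pos|force'; done;python3 -c "
from h import *
fix(89.3)"
```

```text
t: 20.58
tool_pos: [494.3, -2.3, 3.7]
tool_rot: [0.711, 0.703, 0.001, 0.001]
wrist_force: [0.3, 0.4, -0.8]
tool_pos: [494.6, -2.4, 3.0]
wrist_force: [0.5, 0.5, -1.8]
tool_pos: [494.8, -2.5, 2.2]
wrist_force: [-0.3, -0.4, -1.6]
tool_pos: [494.8, -2.6, 1.3]
wrist_force: [-0.3, 0.4, -0.9]
rotvec [0.005  0.0014 0.0006]
```

```bash
python3 -m inch '[[0,-0.001,0.001,0.005,0.001,0,1],[0,0,0,0,0,0,1]]'| egrep 'pos|force|t:'; for i in 1 2 3 4; do python3 -m inch '[[0,0,0.001,0,0,0,1],[0,0,0,0,0,0,1]]' | egrep 'pos|force'; done;python3 -c "
from h import *
fix(89.3);st()"
```

```text
t: 21.25
tool_pos: [493.8, -2.6, 0.2]
tool_rot: [0.711, 0.703, -0.0, -0.0]
wrist_force: [0.3, 0.1, -1.2]
tool_pos: [493.8, -2.5, -0.9]
wrist_force: [0.0, -0.4, -1.5]
tool_pos: [493.7, -2.5, -2.0]
wrist_force: [-0.1, 0.3, -1.5]
tool_pos: [493.9, -2.6, -2.2]
wrist_force: [-0.7, 0.3, -0.5]
tool_pos: [494.1, -2.6, -2.2]
wrist_force: [0.6, -0.3, -1.4]
rotvec [0.0013 0.0009 0.0009]
t 21.92 pos [494.1  -2.6  -2.2] x [ 0.011  1.    -0.001] y [ 1.    -0.011  0.001] z [ 0.001 -0.001 -1.   ] F [ 0.6 -0.3 -1.4] w 27.8 q [-2.450e-01  5.910e-01  1.749e+00 -1.000e-03  7.990e-01 -2.330e-01]
```

```bash
for i in 1 2 3; do python3 -m inch '[[0,0,0.0015,0,0,0,1],[0,0,0,0,0,0,1]]' | egrep 'pos|force'; done;python3 -c "
from h import *
fix(89.3);st()"
```

```text
tool_pos: [494.4, -2.7, -2.1]
wrist_force: [-0.1, 0.7, -1.3]
tool_pos: [494.6, -2.7, -2.1]
wrist_force: [-0.3, 0.2, -0.9]
tool_pos: [494.9, -2.8, -2.1]
wrist_force: [0.3, 0.4, -1.0]
rotvec [0.0058 0.0023 0.0017]
t 22.42 pos [494.9  -2.8  -2.1] x [ 0.011  1.    -0.002] y [ 1.    -0.011  0.006] z [ 0.006 -0.002 -1.   ] F [ 0.3  0.4 -1. ] w 27.5 q [-2.45e-01  5.91e-01  1.75e+00 -1.00e-03  7.94e-01 -2.33e-01]
```

```bash
python3 -m inch '[[0,0,0.001,0.004,0.002,0,1],[0,0,0,0,0,0,0.66],[0,0,0,0,0,0,0.6],[0,0,0,0,0,0,0.5],[0,0,0,0,0,0,0.45],[0,0,0,0,0,0,0.45]]';python3 -m inch '[[0,0,-0.01,0.003,0,0,0.45],[0,0,-0.03,0,0,0,0.45],[0,0,-0.04,0,0,0,0.45],[0,0,-0.04,0,0,0,0.45],[-0.03,0,-0.03,0,0,0,0.45],[-0.04,0,0,0,0,0,0.45],[-0.04,0,0,0,0,0,0.45],[-0.04,0,0,0,0,0,0.45]]'; python3 -c "
from h import *
st()
a=cam('top');b=cam('side');cv2.imwrite('pics/t26.png',a['im'][:,:,::-1]);cv2.imwrite('pics/s26.png',b['im'][:,:,::-1]);crop(a,230,180,350,270,6,'t27.png')"
```

```text
t: 22.92
tool_pos: [495.1, -2.9, -3.5]
tool_rot: [0.711, 0.703, 0.001, 0.001]
wrist_force: [0.1, 0.0, -0.4]
width: 48.1
t: 23.58
tool_pos: [493.3, -150.9, 151.6]
tool_rot: [0.707, 0.707, -0.002, -0.002]
wrist_force: [1.1, 1.2, 0.1]
width: 48.5
t 23.58 pos [ 493.3 -150.9  151.6] x [-0.  1.  0.] y [ 1.     0.    -0.006] z [-0.006  0.    -1.   ] F [1.1 1.2 0.1] w 48.5 q [-0.525  0.396  1.514 -0.003  1.236 -0.525]
```

View pics/s26.png

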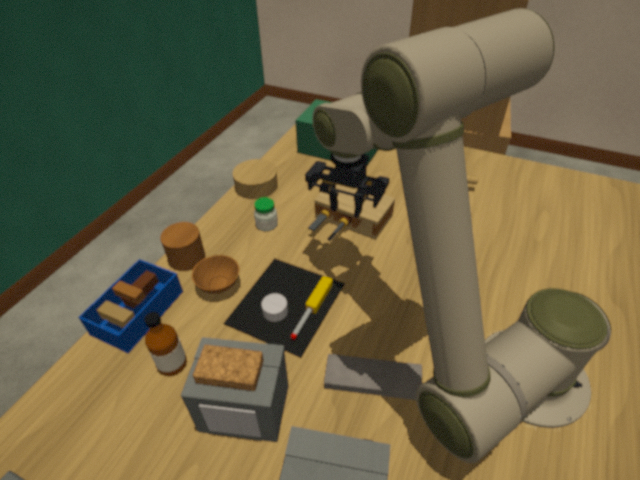

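View pics/t26.png

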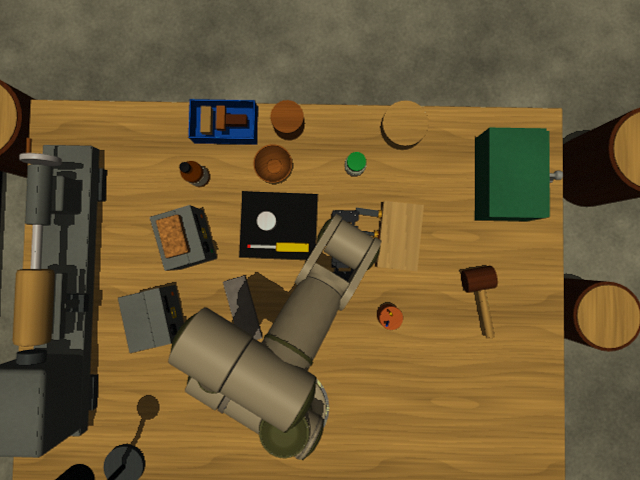

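View pics/t27.png

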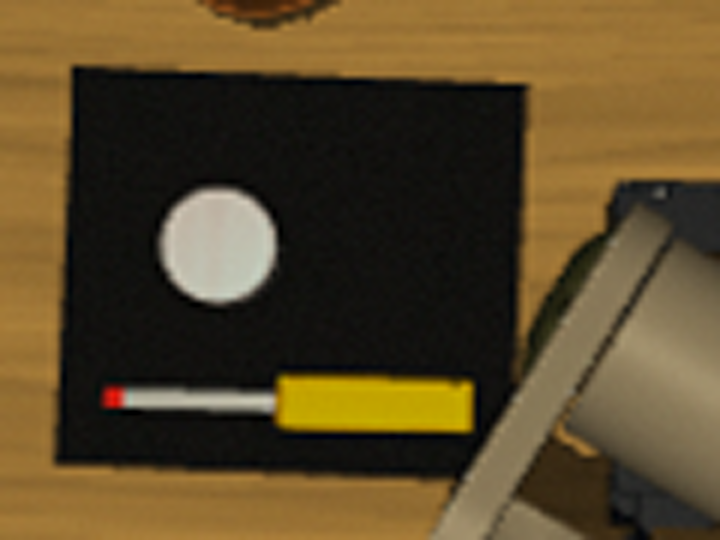

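```bash
python3 -m inch '[[0,0,-0.02,0,0,0,0.45],[0,0,0,0,0,0,0.45],[0,0,0,0,0,0,0.45]]'; python3 -c "
from station import *
print(close_job())"
```

```text
t: 23.93
tool_pos: [492.6, -155.3, 169.5]
tool_rot: [0.711, 0.704, -0.003, -0.004]
wrist_force: [0.6, -0.6, -0.6]
width: 48.3
the job is handed in; nothing more can be done
None
```

The job is done and handed in at about 24 s of the 61 s allowed. I drew the stylus out by its shank and laid it on the mat. I then took it by the handle and pushed the recessed button of the right-hand box, the one with the cork block on it. After that I laid the stylus back on the mat and let go.

**Button:** contact began about 6 mm before a hard stop. I held it there at roughly 7–8 N for about 1.8 s; fully home takes 3.2 N. The cameras could not see into the hole, so "fully home" rests on the travel and the force.

**Final pictures:** the stylus lies wholly on the mat, the gripper is clear, and the other things appear to be where they were. The arm hides part of the rack.

**What disagreed:**
- **Height reading:** the fingertips stood some 20–30 mm higher than the measured TCP height implied. My first two grasps of the shank closed on air above it. I corrected this from the pictures and contact before the stylus moved.
- **Last laying-down:** the wrist force showed no clear contact. I let go because the tool stopped descending at the same height at which I had gripped the handle.

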